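# Close up the dust extractor after a filter change

### The job

A new filter is in the dust extractor's carrier: put the brush that was left across the rails into the tool tray, then push the carrier along its rails until it clicks home at the left end, and then lock both of its quarter-turn studs: push each one in, turn it a quarter turn clockwise and let it spring into its lock. Keep off the paper pleats, and do not knock the other things about.

Things in the scene. Friction and masses are not known exactly. Their poses are not given: they have to be found in the camera images.
- extractor: Bench dust extractor, fixed grey box 280 (x) x 380 (y) mm, flat deck 85 mm high. Origin: centre of its underside, on the bench; x away from the robot, y along its rails to the left (yawed up to 0.25). Two steel rails along y at x -52 and +52 mm, 12 wide, tops at z 105. Blower housing behind the deck: x 142 to 223, y -180 to 120 mm, 150 mm high.
- seat (a point): Middle of the filter seat on the extractor's deck (extractor x 0, y +85, z 85 mm), axes as the extractor. Air inlet grille between the rails, nothing there above 3 mm over this point. Strike plates for the studs, 44 mm square, 15.5 mm high, at x -95 and +95 mm. End stops on the left ends of the rails, 73 to 86 mm to the left (+y), 40 mm high.
- carrier (a joint): Position of the filter carrier along the rails, m, growing towards the extractor's +y (left): 0 = right end, 0.160 = home over the seat, where it clicks over a sprung ball detent (from 0.147 on, up to about 10 N); hard end at 0.161. Sliding friction 1.5 N. The carrier's middle lies at extractor y = -0.075 m + this value.
- plate_mid (a point): Middle of the upper face of the filter carrier, 112 mm above the bench, axes as the extractor; moves with it. The carrier is an aluminium plate 250 (x) x 140 (y) x 4 mm on the rails. The studs stand at x -95 (near) and +95 mm (far), y 0. The filter frame in its middle is 96 (x) x 116 (y) mm, 18 mm high.
- push_lip (a point): Middle of the top edge, on the outer (right, -y) face, of the carrier's push lip, 134 mm above the bench; moves with the carrier, axes as the extractor. The lip is the turned-up right end of the carrier plate: an upright flange 3 mm thick, 190 mm wide (x), 22 mm high. The deck to its right is free.
- near_wing (a point): Top centre of the wing of the near (robot-side) quarter-turn stud, moving and turning with it; y axis along the wing, z up. Dark steel head: upright wing 34 mm long, 12 thick (x), 16 high, on a round skirt 40 mm across, 5 thick, whose upper face (16 mm below this point) can be pressed beside the wing. Unpressed this point is 148 mm above the bench. Free space round the axis: radius 45 mm down to the plate.
- near_turn (a joint): Turn of the near (robot-side) quarter-turn stud, rad, growing clockwise seen from above: 0 = wing along the rails (open; only here, within 0.15, its cross bar fits the strike plate's slot), 1.57 = wing square across the rails (locked). Stops at -0.7 and 1.6. Unpressed it turns freely with slight friction.
- near_press (a joint): How far the near (robot-side) quarter-turn stud is pushed in, m: 0 = sprung out, 0.0135 = fully in (spring 3 to 10 N). Carrier home: with the wing along the rails it goes fully in, askew it stops at 0.0015. Keep it over 0.0115 in while turning; let go at 1.4 to 1.6 rad it springs back to 0.0085 and stays locked. With the carrier elsewhere it cannot lock.
- far_wing (a point): Top centre of the wing of the far (blower-side) quarter-turn stud, moving and turning with it; y axis along the wing, z up. Dark steel head: upright wing 34 mm long, 12 thick (x), 16 high, on a round skirt 40 mm across, 5 thick, whose upper face (16 mm below this point) can be pressed beside the wing. Unpressed this point is 148 mm above the bench. Free space round the axis: radius 45 mm down to the plate.
- far_turn (a joint): Turn of the far (blower-side) quarter-turn stud, rad, growing clockwise seen from above: 0 = wing along the rails (open; only here, within 0.15, its cross bar fits the strike plate's slot), 1.57 = wing square across the rails (locked). Stops at -0.7 and 1.6. Unpressed it turns freely with slight friction.
- far_press (a joint): How far the far (blower-side) quarter-turn stud is pushed in, m: 0 = sprung out, 0.0135 = fully in (spring 3 to 10 N). Carrier home: with the wing along the rails it goes fully in, askew it stops at 0.0015. Keep it over 0.0115 in while turning; let go at 1.4 to 1.6 rad it springs back to 0.0085 and stays locked. With the carrier elsewhere it cannot lock.
- filter: The new paper filter: white pleats, 88 x 108 mm, inside the frame in the middle of the carrier, top about 130 mm above the bench. Origin: in the middle of the carrier plate's underside. Fragile.
- brush: Wooden bench brush left lying across both rails over the filter seat. Wooden back 170 mm long (x), 18 mm wide (y), 12 mm high, lying flat; black bristles 16 mm high stand up on it from x = +13 to +79 mm. Origin: centre of the underside of the back; z up. The bare wooden part, x -85 to +10 mm, is the grip. 60 g.
- tray: Open steel tool tray on the bench left of the extractor, 240 (x) x 150 (y) x 28 mm high, walls and floor 4 to 5 mm thick, fixed. Origin: centre of its underside. A file lies in it along its left (+y) side.
- file: Needle file with wooden handle, 165 mm long (x), 11 mm thick, lying along the tray's left side, its middle 40 to 48 mm to the left of the tray's middle.
- pliers: small pliers with red grips, about 150 x 45 x 11 mm, lying in front of the extractor's right end. Leave alone.
- cutters: small side cutters with black grips, about 130 x 45 x 11 mm, lying in front of the extractor's left end. Leave alone.
- bottle: white plastic bottle, 66 mm across, 170 mm high, standing to the right of the extractor. Leave alone.
- flux_jar: small amber jar with a black lid, 52 mm across, 55 mm high, at the back left between extractor and toolbox. Leave alone.
- mandrel: tapered steel ring mandrel, 270 mm long, 25 mm thick, lying far right. Leave alone.
- spool: wooden thread spool, 36 mm across, 40 mm high, standing on top of the extractor's blower housing. Leave alone.
- compound_bar: brown bar of polishing compound, 35 x 85 x 24 mm, lying on top of the extractor's blower housing. Leave alone.
Mind the look-alikes: they are no part of the job. What is shaped like the brush but grey or yellow is not meant.

How it is judged:
On the way, in this order (a step that is already met when the one before it is completed fails the run):
1. the brush lies in the tray, let go (x of brush in the frame of tray between -0.04 and 0.04 m and y of brush in the frame of tray between -0.07 and 0.07 m and z of brush in the frame of tray between 0 and 0.02 m and contact force between the fingers and brush below 0.2 N and linear speed of brush below 0.05 m/s), for 0.2 s.
2. the carrier has clicked home at its working position (value of joint carrier above 0.157 m), for 0.2 s.
3. one stud is locked (((value of joint near_turn above 1.25 rad and value of joint near_press between 0.0065 and 0.0105 m) or (value of joint far_turn above 1.25 rad and value of joint far_press between 0.0065 and 0.0105 m))), for 0.2 s.
At the end, for the whole second after the job is handed in: The brush lies let go on the floor of the tray; the carrier is home (0.157 or more, within 3 mm of 0.160); both studs are turned clockwise past 1.25 rad and sprung back into their locks (pushed in between 6.5 and 10.5 mm) (all of step 1 and value of joint carrier above 0.157 m and value of joint each of near_turn, far_turn above 1.25 rad and value of joint near_press between 0.0065 and 0.0105 m and value of joint far_press between 0.0065 and 0.0105 m); the robot touches nothing.
It fails at once if the paper filter is pressed with more than 2 N (contact force between anything else and filter above 2 N).
It fails at once if one of the other things is moved by more than 25 mm (distance of any of pliers, cutters, bottle, flux_jar, mandrel, spool, compound_bar from where it was at the start of the episode above 0.025 m).
It also fails if it takes over 72 s, if anything falls off the work surface, if the arm or the gripper's body presses on something with over 40 N, if the wrist force passes 120 N, or if a joint passes its speed limit or range.

### The arm

A 6-joint arm with a two-finger parallel gripper is mounted at the origin on the work surface. World frame = base frame: x ahead of the robot, y to its left, z up, the work surface at z = 0. Lengths are in m, angles in rad, forces in N, time in s.
With the tool pointing down it reaches from about 0.325 to 0.925 m from the base axis. Payload 3.1 kg.
Tool frame: the origin (TCP) lies midway between the tips of the shut fingers; the grasp point (between the pads) lies env.hold_point_z behind it (env.hold_point_z is the distance from the TCP to the grasp point, in m); z points along the fingers, y is the direction in which the jaws open and shut (so a half turn about z gives the same grasp; the last joint's range is limited). The gripper opens to 85 mm and grips with 20 to 120 N. Pads are 22 mm wide; open, the fingers measure 114 mm over their backs; the gripper's body (76 mm by 85 mm) begins 54 mm behind the grasp point. The pads swing forward as they close: fully open they stand 13 mm farther back than shut.
Start: joints at [1.129, 0.217, 1.613, -0, 1.311, -0.112], TCP at [0.202, 0.591, 0.231] pointing down, gripper open.
Joint ranges: [-2.75, 2.75], [-0.78, 2.1], [0.31, 2.55], [-1.13, 4.27], [0.13, 2.63], [-2.58, 2.58]. Speed limits (rad/s): [2.79, 2.79, 3.14, 3.14, 3.14, 3.14].

### API

Orientations are given as a rotation vector (axis times angle).
In Python, from bench import env gives the robot as it stands.
- The arm moves only by the shell command python3 -m pendant 'ROWS' [FORCE]. ROWS is JSON, one flat list of numbers, 7 for each row, row after row: the turn, a rotation vector about the tool's x, y, z in degrees, then the shift along the tool's x, y, z in mm, then the opening, from 0 (shut) to 1 (fully open). A call has 1 to 12 rows; each row is the pose to reach, as a shift and turn from the pose commanded when the call began, along the tool's axes at that moment; what a row does not reach only later rows make up. A row lasts 1/8 s, in which the tool goes at most 62.5 mm and 10.7 degrees, less where a joint would pass 70% of its speed; a pose out of reach is approached as far as the arm can. A call with a gripper value outside its range is refused whole. The fingers move at their own pace and stop on an object; FORCE is the grip in N (left out, the last holds). Time passes only in rows, so rows that repeat a pose let the fingers close. It gives the time, the measured TCP pose, the force and the opening at its end, in the units of the state.
- env.get_state(): the state, without advancing time (a new reading comes with each control period).
- env.get_image(name): name is "side" or "top" or "wrist"; returns (picture, depth): 480x640x3 uint8, blue, green, red; 480x640 float32, m along the optical axis (not along the pixel's ray), 0 where there is no reading.
- env.get_calibration(name): a dict with "K" (3x3 intrinsics, pixels), "R" (3x3) and "t" (3): a world point X has camera coordinates R X + t; the wrist camera has in their place "T_tool_cam" (4x4, takes a point from camera to tool coordinates, whose origin is the TCP and whose axes are the flange's). Camera axes: x right, y down, z forward; pixel columns grow to the right and rows downward; lengths in m; the calibration is good to about 2 mm. The wrist camera is an equidistant fisheye: a pixel r from the principal point sees the ray r / f radians off the axis. A picture is of the moment at which its call begins: read the wrist's pose just before it. get_calibration takes no time and is no camera call.
- env.sign_off(): hands the job in, once; it reports no verdict.
The state is a dict: "time_s": time; "joint_positions": joint angles; "qd": joint speeds; "tau": joint torques, N m; "tcp_pos": TCP position; "ee_rot": TCP orientation; "force": force on the tool from outside, world axes, zero at the start; "moment": the same for the moment, N m; "grip_width": finger opening in m.
Only numpy, scipy, OpenCV 4.12 (cv2) and the standard library are available. Lean on these libraries where they do the work, as an engineer would, in place of code of your own. Each camera call takes 0.05 s, during which the arm holds its last target.

## Working session

There is one attempt and no reset: what is moved stays moved. The work goes in short steps, Python scripts to look and compute and a shell command to move; the robot and the scene stay as the last step left them, time stands still between calls to the robot, and variables do not carry over. Pictures are saved under pics/ and viewed, and the job is handed in when it is done.

```bash
ls; mkdir -p pics; python3 - <<'E'
from bench import env
import cv2,numpy as np
s=env.get_state();print(s)
print(env.hold_point_z)
for n in("top","side","wrist"):
    im,d=env.get_image(n);cv2.imwrite(f"pics/{n}0.png",im);np.save(f"{n}0.npy",d)
    print(n,env.get_calibration(n))
E
```

```text
pics
{'time_s': 0.0, 'joint_positions': array([ 1.12879103e+00,  2.17802302e-01,  1.61495622e+00,  7.26512173e-06,
        1.31127852e+00, -1.12216271e-01]), 'qd': array([ 0.00026869, -0.00012184,  0.00035783, -0.00061109,  0.00119612,
       -0.00032326]), 'tau': array([ 8.74794732e-04, -3.96853209e+01, -3.03851116e+01, -5.45749549e-05,
        9.82854370e-03, -1.44643320e-05]), 'tcp_pos': array([0.20203406, 0.59057428, 0.22992687]), 'ee_rot': array([-0.51557868, -3.09831013,  0.00368935]), 'force': array([-0.08067988, -0.94616791, -0.60417258]), 'moment': array([ 0.00317361, -0.00589624, -0.03488182]), 'grip_width': 0.08522754227385373}
0.0187
top {'K': array([[534.89562999,   0.        , 316.15448373],
       [  0.        , 534.89562999, 238.54213759],
       [  0.        ,   0.        ,   1.        ]]), 'R': array([[-2.39012517e-02, -9.99713895e-01, -9.25955844e-04],
       [-9.78606109e-01,  2.35859118e-02, -2.04386368e-01],
       [ 2.04349731e-01, -3.97894397e-03, -9.78889859e-01]]), 't': array([-0.07149402,  0.53002598,  1.46366227])}
side {'K': array([[580.49350352,   0.    
[... 151 characters left out ...]
-0.06472942,  0.00666826],
       [-0.04488528, -0.75888732, -0.64967326],
       [ 0.04711343,  0.64799702, -0.76018431]]), 't': array([-0.5171458 ,  0.03745993,  1.59985653])}
wrist {'K': array([[371.64829954,   0.        , 317.12213025],
       [  0.        , 371.64829954, 240.39859876],
       [  0.        ,   0.        ,   1.        ]]), 'T_tool_cam': array([[ 9.17172593e-04, -9.64902321e-01, -2.62607443e-01,
         6.54684575e-02],
       [ 9.99999541e-01,  8.12408892e-04,  5.07513972e-04,
        -4.20684308e-04],
       [-2.76356787e-04, -2.62607788e-01,  9.64902624e-01,
        -1.42656564e-01],
       [ 0.00000000e+00,  0.00000000e+00,  0.00000000e+00,
         1.00000000e+00]])}
```

View pics/top0.png

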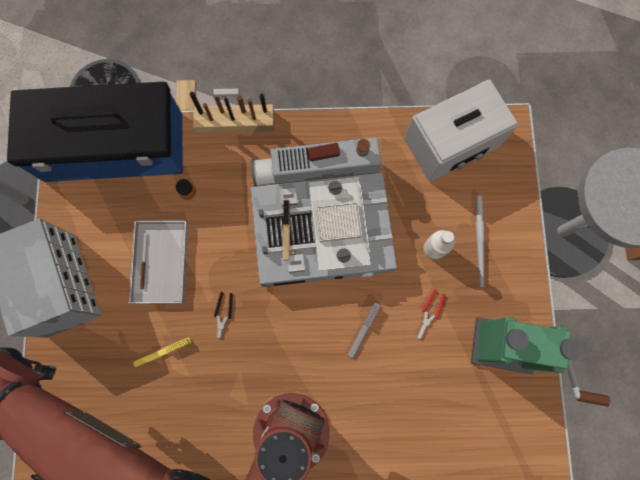

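View pics/side0.png

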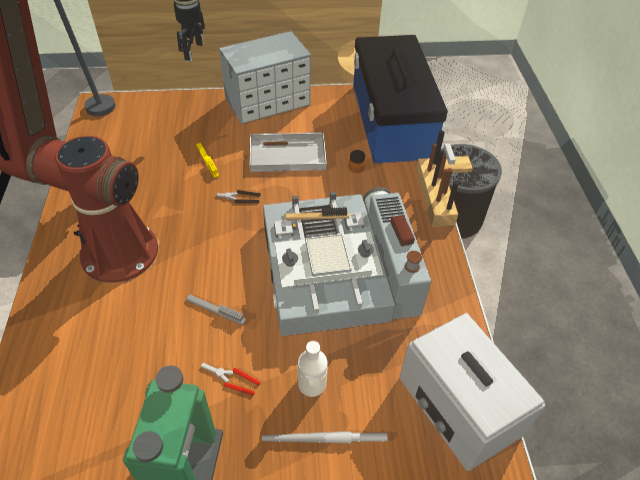

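View pics/wrist0.png

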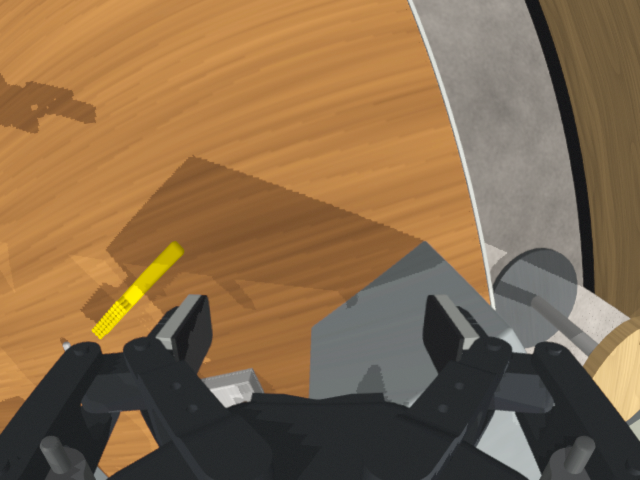

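The top picture shows three brush-like things: wood with black bristles at (286,230), grey at (364,331) and yellow at (162,352). The description fits (286,230). The carrier is at about (340,222), with studs at (344,255) and (335,187), and the tray is at (159,262). I'll check this choice in a close crop.

```bash
cat > h.py <<'E'
import numpy as np,cv2
from scipy.spatial.transform import Rotation as Ro
from bench import env
def ray(n,u,v):
    c=env.get_calibration(n);K=c["K"];d=np.linalg.inv(K)@[u,v,1.];R=c["R"]
    return -R.T@c["t"],R.T@d
def plane(n,u,v,z):
    o,d=ray(n,u,v);return o+d*(z-o[2])/d[2]
def dep(n,D,u,v):
    o,d=ray(n,u,v);return o+d*D[int(round(v)),int(round(u))]
def proj(n,X):
    c=env.get_calibration(n);p=c["K"]@(c["R"]@np.asarray(X)+c["t"]);return p[:2]/p[2]
def crop(im,u0,v0,u1,v1,s,name):
    c=cv2.resize(im[v0:v1,u0:u1],None,fx=s,fy=s,interpolation=cv2.INTER_CUBIC);cv2.imwrite("pics/"+name,c)
def wray(u,v,s=None):
    c=env.get_calibration("wrist");K=c["K"];s=s or env.get_state()
    x,y=(u-K[0,2])/K[0,0],(v-K[1,2])/K[1,1];r=np.hypot(x,y)
    d=np.array([x/r*np.sin(r),y/r*np.sin(r),np.cos(r)]) if r>1e-9 else np.array([0,0,1.])
    T=c["T_tool_cam"];R=Ro.from_rotvec(s["ee_rot"]).as_matrix()
    return s["tcp_pos"]+R@T[:3,3],R@T[:3,:3]@d
def wplane(u,v,z,s=None):
    o,d=wray(u,v,s);return o+d*(z-o[2])/d[2]
E
python3 - <<'E'
from h import *
im=cv2.imread("pics/top0.png");D=np.load("top0.npy")
crop(im,240,130,405,290,4.8,"c1.png");crop(im,115,205,200,315,5,"c2.png")
im=cv2.imread("pics/side0.png");crop(im,255,185,435,335,4.4,"c3.png")
E
```

```text
(no output)
```

View pics/c1.png

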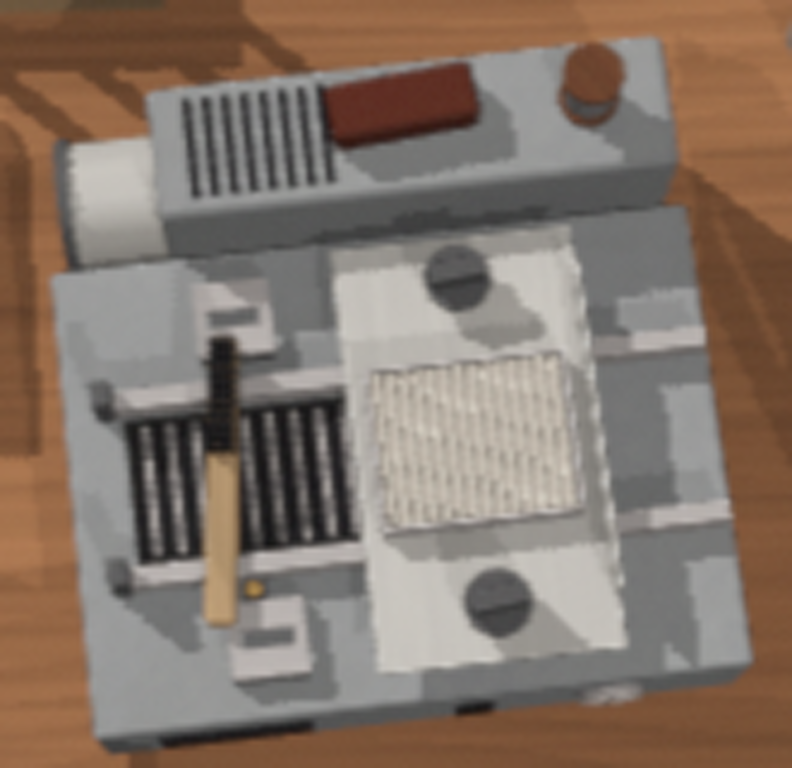

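View pics/c2.png

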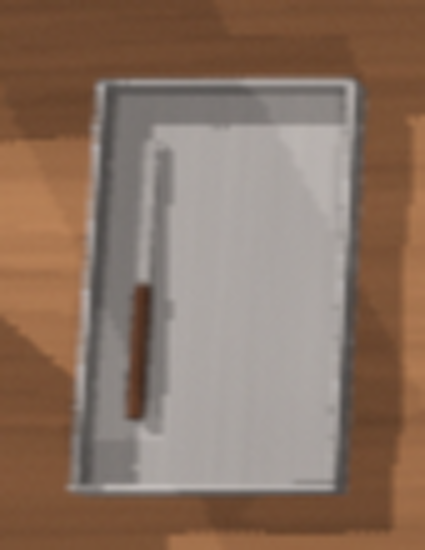

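View pics/c3.png

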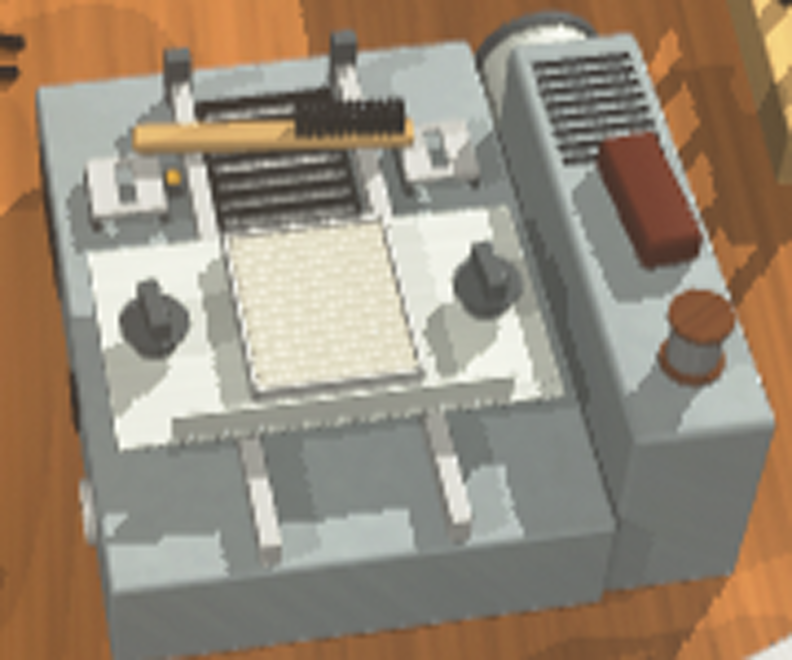

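The crop confirms the choice: a wooden back with black bristles, at (220,480) in the crop, lying across both rails. The wings lie along the rails. The carrier is partway along, and the file is on the tray's left side.

```bash
python3 - <<'E'
from h import *
D=np.load("top0.npy")
def P(x,y,z,o=(240,130),s=4.8):return plane("top",o[0]+(x+.5)/s-.5,o[1]+(y+.5)/s-.5,z)
np.set_printoptions(precision=4,suppress=True)
LB,RB,RF,LF=[P(x,y,.085) for x,y in((53,275),(685,207),(750,662),(97,738))]
print(LB,RB,RF,LF,np.linalg.norm(LB-RB),np.linalg.norm(LF-RF),np.linalg.norm(LB-LF),np.linalg.norm(RB-RF))
for a,b in((LB,RB),(LF,RF)):
    d=a-b; print("yaw",np.arctan2(-d[0],d[1]))
print("ctr",(LB+RB+RF+LF)/4)
# rails
for a,b in(((360,555),(135,577)),((340,382),(118,402)),((700,338),(118,402)),((728,516),(135,577))):
    p,q=P(*a,.105),P(*b,.105);d=q-p;print("rail",p,q,np.arctan2(-d[0],d[1]))
print("brush wood end L/R",P(205,624,.117),P(235,624,.117),"mid wood", P(207,455,.117),P(240,455,.117),"brist far",P(212,338,.133),P(236,338,.133))
# brush by depth
im=cv2.imread("pics/top0.png")
for x,y in((220,600),(221,560),(222,520),(223,480),(222,400),(222,360),(470,600),(440,690),(300,640),(458,260),(498,590),(480,440)):
    u,v=240+(x+.5)/4.8-.5,130+(y+.5)/4.8-.5; print((x,y),dep("top",D,u,v))
# carrier plate corners
for x,y in((332,252),(570,228),(626,645),(378,672)):print("plate",P(x,y,.112))
print("near stud",P(498,603,.132),"far",P(458,278,.132))
o=(115,205)
for x,y in((97,82),(358,82),(345,490),(70,490)):print("tray",P(x,y,.028,o,5))
print("file",P(150,145,.011,o,5),P(135,415,.011,o,5))
E
```

```text
[0.676  0.0982 0.085 ] [ 0.7091 -0.2774  0.085 ] [ 0.4352 -0.3012  0.085 ] [0.4005 0.0729 0.085 ] 0.37708545037954644 0.37566045876458937 0.27672946482522637 0.2749364071425733
yaw 0.08781993211035376
yaw 0.09258783191142796
ctr [ 0.5552 -0.1019  0.085 ]
rail [ 0.4991 -0.0793  0.105 ] [0.4894 0.049  0.105 ] 0.07522110557810155
rail [ 0.6012 -0.0701  0.105 ] [0.5924 0.0582 0.105 ] 0.06870145548334851
rail [ 0.6225 -0.2794  0.105 ] [0.5924 0.0582 0.105 ] 0.08907211773650935
rail [ 0.5167 -0.2901  0.105 ] [0.4894 0.049  0.105 ] 0.0803626808166817
brush wood end L/R [0.4593 0.0087 0.117 ] [ 0.4589 -0.0081  0.117 ] mid wood [0.5569 0.0065 0.117 ] [ 0.5564 -0.0123  0.117 ] brist far [0.6214 0.0019 0.133 ] [ 0.621  -0.0117  0.133 ]
(220, 600) [ 0.472  -0.0001  0.1217]
(221, 560) [ 0.4956 -0.0008  0.1175]
(222, 520) [ 0.5167 -0.0021  0.1268]
(223, 480) [ 0.5425 -0.0023  0.1148]
(222, 400) [ 0.5845 -0.0034  0.1343]
(222, 360) [ 0.6077 -0.0037  0.1351]
(470, 600) [ 0.4642 -0.1393  0.1465]
(440, 690) [ 0.4238 -0.1233  0.0818]
(300, 640) [ 0.4511 -0.0442  0.1035]
(458, 260) [ 0.6597 -0.1387  0.1474]
(498, 590) [ 0.4696 -0.155   0.1459]
(480, 440) [ 0.5585 -0.1486  0.1313]
plate [ 0.6775 -0.0672  0.112 ]
plate [ 0.6888 -0.2061  0.112 ]
plate [ 0.4425 -0.2278  0.112 ]
plate [ 0.4305 -0.0878  0.112 ]
near stud [ 0.4647 -0.1555  0.132 ] far [ 0.6538 -0.1391  0.132 ]
tray [0.5987 0.4445 0.028 ]
tray [0.595  0.2925 0.028 ]
tray [0.3583 0.2938 0.028 ]
tray [0.362  0.4489 0.028 ]
file [0.5642 0.4176 0.011 ] [0.4057 0.4196 0.011 ]
```

```bash
cat >> h.py <<'E'
def go(x,y,z,ydeg):
    """shift (mm, tool axes) and turn (deg about tool z) to reach TCP x,y,z pointing down, tool y at world angle ydeg"""
    s=env.get_state();R=Ro.from_rotvec(s["ee_rot"]).as_matrix()
    a=np.radians(ydeg);yt=np.array([np.cos(a),np.sin(a),0]);zt=np.array([0,0,-1.])
    G=np.column_stack([np.cross(yt,zt),yt,zt])
    r=Ro.from_matrix(R.T@G).as_rotvec(degrees=True)
    print("t",s["time_s"],"tcp",s["tcp_pos"].round(4),"yang",np.degrees(np.arctan2(R[1,1],R[0,1])).round(2),"F",s["force"].round(1),"grip",round(s["grip_width"],4))
    print("turn",r.round(2),"shift",(1000*R.T@(np.array([x,y,z])-s["tcp_pos"])).round(1))
E
python3 -c "
from h import *
go(.524,-.0018,.24,88.1)"
```

```text
t 0.15 tcp [0.2021 0.5907 0.2303] yang 71.11 F [ 0.8  0.  -0.7] grip 0.0853
turn [ -0.1   -0.03 -16.99] shift [-496.4 -456.4   -9. ]
```

```bash
python3 -m pendant '[0,0,-17,-496,-456,-9,0.6, 0,0,-17,-496,-456,-9,0.6, 0,0,-17,-496,-456,-9,0.6, 0,0,-17,-496,-456,-9,0.6, 0,0,-17,-496,-456,-9,0.6, 0,0,-17,-496,-456,-9,0.6, 0,0,-17,-496,-456,-9,0.6, 0,0,-17,-496,-456,-9,0.6, 0,0,-17,-496,-456,-9,0.6, 0,0,-17,-496,-456,-9,0.6, 0,0,-17,-496,-456,-9,0.6, 0,0,-17,-496,-456,-9,0.6]' 40
python3 - <<'E'
from h import *
go(.524,-.0018,.24,88.1)
im,d=env.get_image("wrist");cv2.imwrite("pics/w1.png",im)
E
```

```text
time_s: 1.65
tcp_pos: [0.525, -0.0037, 0.2401]
ee_rot: [0.06, 3.141, -0.001]
force: [-1.0, 0.6, -0.0]
grip_width: 0.0511
t 1.65 tcp [ 0.525  -0.0037  0.2401] yang 87.83 F [-1.   0.6 -0. ] grip 0.0511
turn [-0.04  0.   -0.27] shift [1.1 1.9 0.1]
```

View pics/w1.png

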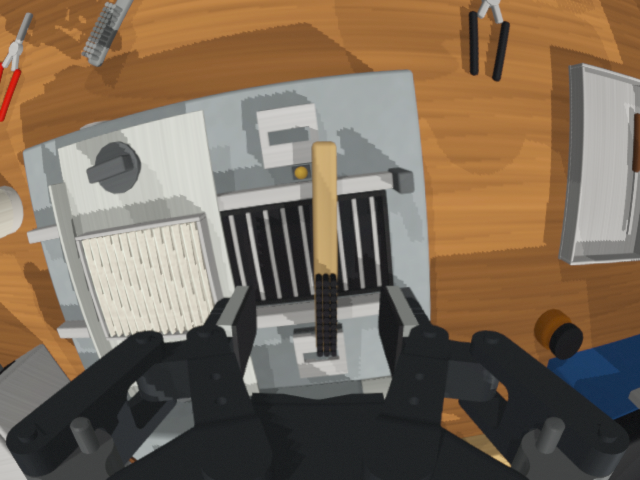

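```bash
python3 - <<'E'
from h import *
np.set_printoptions(precision=4,suppress=True)
for u,v,z in((324,142,.117),(314,240,.117),(336,240,.117),(326,275,.117),(326,355,.133)):print((u,v),wplane(u,v,z))
go(.524,-.0018,.098,88.1)
E
```

```text
(324, 142) [0.4587 0.0048 0.117 ]
(314, 240) [ 0.5302 -0.0049  0.117 ]
(336, 240) [0.5307 0.0114 0.117 ]
(326, 275) [0.5581 0.0032 0.117 ]
(326, 355) [0.6198 0.0012 0.133 ]
t 1.7 tcp [ 0.5241 -0.0019  0.2399] yang 87.93 F [0.3 0.2 0.6] grip 0.0512
turn [ 0.03 -0.07 -0.17] shift [ -0.1   0.  141.9]
```

```bash
python3 -m pendant '[0,0,0,0,2,50,0.6, 0,0,0,0,2,100,0.6, 0,0,0,0,2,130,0.6, 0,0,0,0,2,142,0.6, 0,0,0,0,2,142,0.6]' 40
python3 - <<'E'
from h import *
im,d=env.get_image("side");crop(im,255,185,435,335,4.4,"s2.png")
go(.524,0,.098,88.1)
E
```

```text
time_s: 2.33
tcp_pos: [0.5234, 0.0022, 0.098]
ee_rot: [-0.05, -3.14, -0.001]
force: [0.1, 0.2, -0.9]
grip_width: 0.0514
t 2.375 tcp [0.5246 0.0019 0.0992] yang 88.16 F [-0.8  0.6 -0.7] grip 0.0515
turn [0.   0.07 0.06] shift [ 0.5 -1.9  1.2]
```

View pics/s2.png

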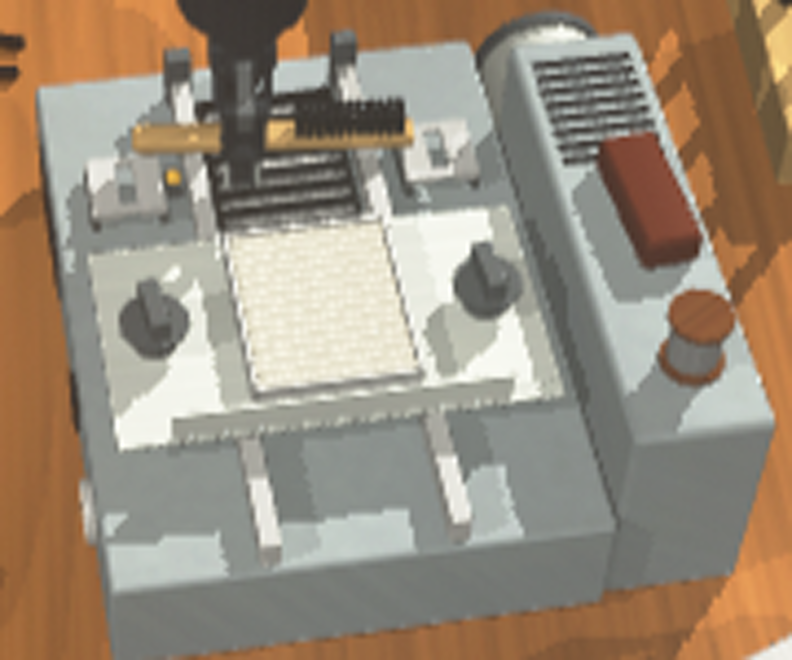

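The fingers straddle the bare wood between the rails, at (240,130) in the crop. I'll close, then lift.

```bash
python3 -m pendant '[0,0,0,0,0,0,0, 0,0,0,0,0,0,0, 0,0,0,0,0,0,0, 0,0,0,0,0,0,0, 0,0,0,0,0,0,0, 0,0,0,0,0,0,0, 0,0,0,0,0,-30,0, 0,0,0,0,0,-80,0, 0,0,0,0,0,-140,0, 0,0,0,0,0,-140,0]' 40
python3 - <<'E'
from h import *
im,d=env.get_image("wrist");cv2.imwrite("pics/w3.png",im)
go(.4585,.345,.24,89.3)
E
```

```text
time_s: 3.62
tcp_pos: [0.5281, 0.0007, 0.245]
ee_rot: [0.052, 3.128, -0.002]
force: [0.4, -0.1, -0.3]
grip_width: 0.0167
t 3.675 tcp [0.5259 0.001  0.2415] yang 88.1 F [-0.3 -0.1 -1.1] grip 0.0171
turn [-0.04  0.37 -1.2 ] shift [ 78.8 341.6   0.7]
```

View pics/w3.png

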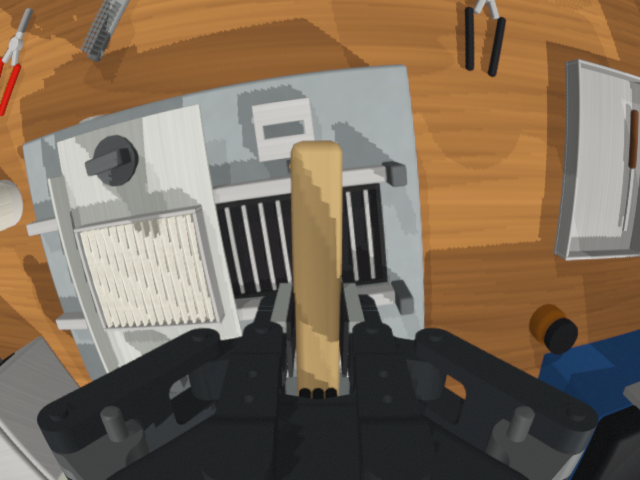

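```bash
python3 -m pendant '[0,0,-1,79,341,0,0, 0,0,-1,79,341,0,0, 0,0,-1,79,341,0,0, 0,0,-1,79,341,0,0, 0,0,-1,79,341,0,0, 0,0,-1,79,341,0,0, 0,0,-1,79,341,0,0, 0,0,-1,79,341,0,0]' 40
python3 - <<'E'
from h import *
s=env.get_state()
im,d=env.get_image("wrist");cv2.imwrite("pics/w4.png",im)
im,d=env.get_image("top");crop(im,100,180,230,330,4,"t4.png")
go(.4585,.345,.24,89.3)
E
```

```text
time_s: 4.68
tcp_pos: [0.4554, 0.3436, 0.2362]
ee_rot: [-0.024, -3.138, 0.004]
force: [-0.5, -0.4, -0.0]
grip_width: 0.0165
t 4.775 tcp [0.4562 0.3432 0.2371] yang 89.02 F [-0.1 -0.4  1. ] grip 0.0169
turn [-0.09 -0.1  -0.28] shift [-2.2  1.8 -2.9]
```

View pics/w4.png

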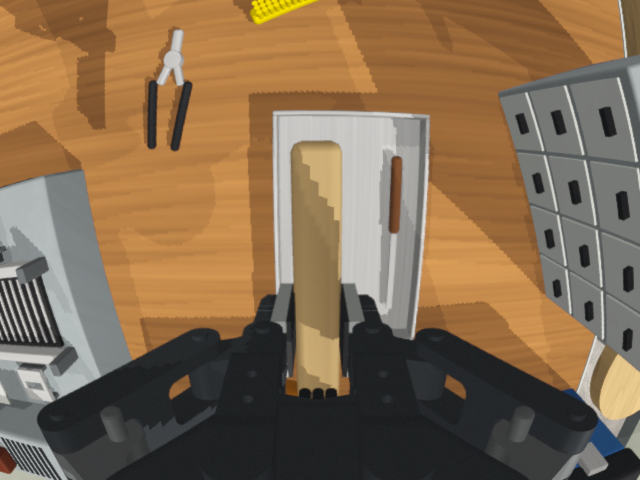

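View pics/t4.png

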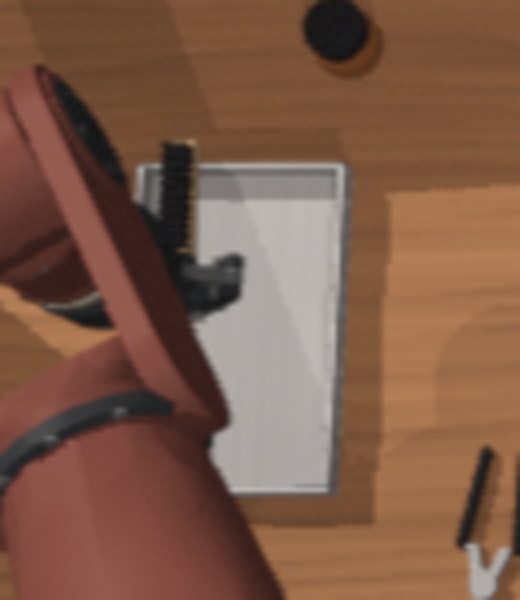

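```bash
python3 -c "
from h import *
print(wplane(274,113,.028),wplane(428,116,.028),wplane(276,285,.028),wplane(398,160,.011))"
python3 -m pendant '[0,0,0,-2,0,60,0, 0,0,0,-2,0,120,0, 0,0,0,-2,0,180,0, 0,0,0,-2,0,210,0, 0,0,0,-2,0,226,0, 0,0,0,-2,0,226,0, 0,0,0,-2,0,226,0]' 40
python3 - <<'E'
from h import *
im,d=env.get_image("side");crop(im,230,100,380,200,5,"s5.png")
go(.4585,.345,.24,89.3)
E
```

```text
[0.36188507 0.30356802 0.028     ] [0.36410609 0.45020089 0.028     ] [0.53257541 0.299065   0.028     ] [0.40848527 0.42410596 0.011     ]
time_s: 5.65
tcp_pos: [0.4602, 0.3453, 0.0143]
ee_rot: [0.025, 3.138, 0.003]
force: [0.4, -0.0, -0.1]
grip_width: 0.0166
t 5.7 tcp [0.4602 0.3455 0.0145] yang 89.09 F [ 0.2  0.2 -0.3] grip 0.017
turn [ 0.12  0.2  -0.22] shift [ 9.000e-01 -1.000e-01 -2.255e+02]
```

View pics/s5.png

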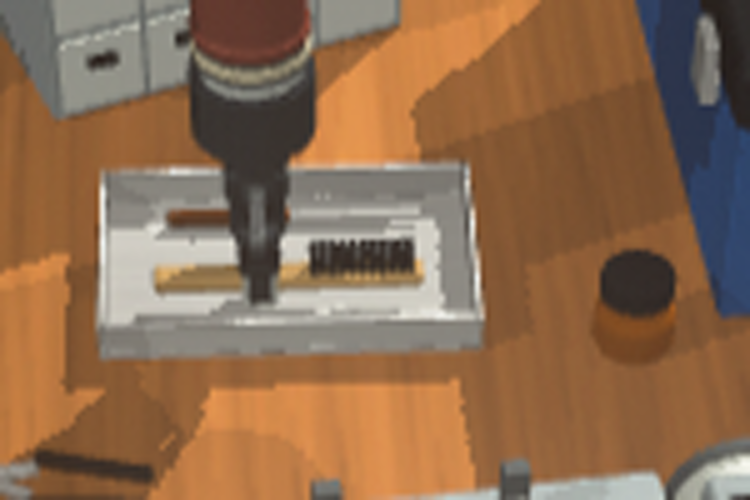

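The brush is over the tray floor, well clear of the file. I'll lower it to light contact, then release.

```bash
python3 -m pendant '[0,0,0,0,0,5,0, 0,0,0,0,0,7,0, 0,0,0,0,0,7,0]' 40
```

```text
time_s: 6.08
tcp_pos: [0.4581, 0.3446, 0.0052]
ee_rot: [-0.024, -3.141, 0.0]
force: [0.1, 0.5, -1.6]
grip_width: 0.0169
```

```bash
python3 -m pendant '[0,0,0,0,0,3,0, 0,0,0,0,0,3,0]' 40; python3 -m pendant '[0,0,0,0,0,0,0.42, 0,0,0,0,0,0,0.42, 0,0,0,0,0,0,0.42, 0,0,0,0,0,0,0.42, 0,0,0,0,0,-50,0.42, 0,0,0,0,0,-110,0.42, 0,0,0,0,0,-170,0.42, 0,0,0,0,0,-200,0.42,0,0,0,0,0,-200,0.42]' 40
python3 - <<'E'
from h import *
im,d=env.get_image("wrist");cv2.imwrite("pics/w6.png",im)
im,d=env.get_image("side");crop(im,230,100,380,200,5,"s6.png")
go(.4585,.345,.24,89.3)
E
```

```text
time_s: 6.32
tcp_pos: [0.4585, 0.3449, 0.0043]
ee_rot: [-0.024, -3.141, 0.001]
force: [-4.9, -2.3, 12.0]
grip_width: 0.0171
time_s: 7.45
tcp_pos: [0.4602, 0.3456, 0.2054]
ee_rot: [0.024, 3.136, 0.005]
force: [0.8, -1.1, -1.3]
grip_width: 0.0358
t 7.55 tcp [0.4575 0.3441 0.2007] yang 89.1 F [-0.1  0.2 -0.5] grip 0.0362
turn [-0.07 -0.11 -0.2 ] shift [ -0.9   0.8 -39.3]
```

View pics/w6.png

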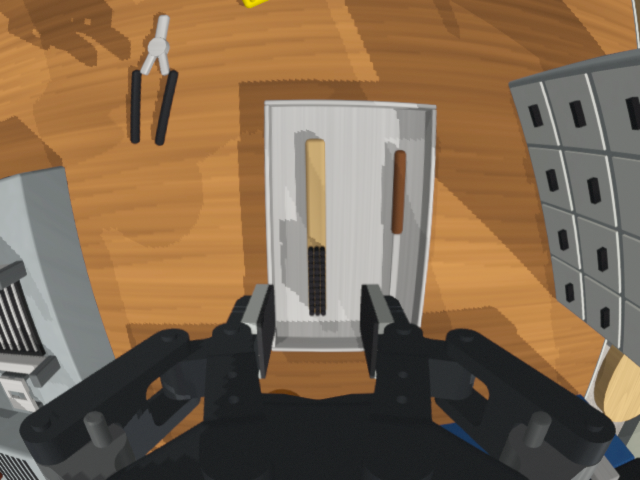

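View pics/s6.png

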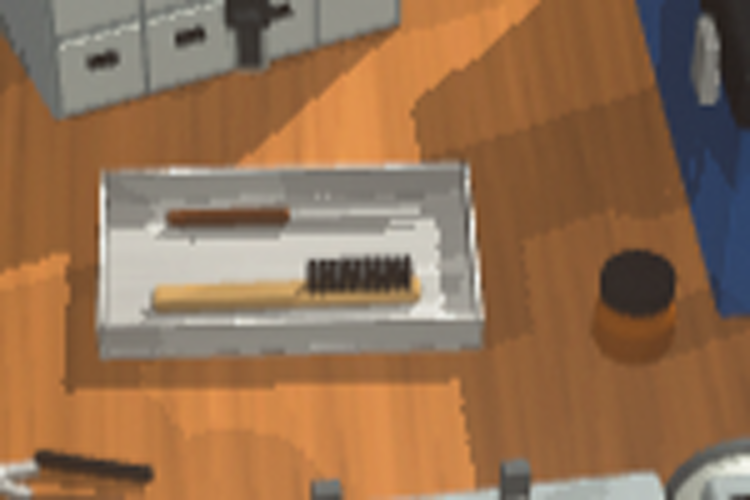

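```bash
python3 - <<'E'
from h import *
print("bottle cap",plane("top",446,238,.17))
go(.5696,-.262,.25,95)
E
```

```text
bottle cap [ 0.49734794 -0.4236471   0.17      ]
t 7.55 tcp [0.4575 0.3441 0.2007] yang 89.1 F [-0.1  0.2 -0.5] grip 0.0362
turn [-0.07 -0.12 -5.9 ] shift [-121.4 -604.4  -48.7]
```

```bash
python3 -m pendant '[0,0,0,0,0,-50,0, 0,0,-6,-121,-604,-50,0, 0,0,-6,-121,-604,-50,0, 0,0,-6,-121,-604,-50,0, 0,0,-6,-121,-604,-50,0, 0,0,-6,-121,-604,-50,0, 0,0,-6,-121,-604,-50,0, 0,0,-6,-121,-604,-50,0, 0,0,-6,-121,-604,-50,0, 0,0,-6,-121,-604,-50,0, 0,0,-6,-121,-604,-50,0, 0,0,-6,-121,-604,-50,0]' 40
python3 -m pendant '[0,0,0,0,0,0,0,0,0,0,0,0,0,0]'
python3 - <<'E'
from h import *
s=env.get_state()
im,d=env.get_image("wrist");cv2.imwrite("pics/w7.png",im)
go(.5696,-.262,.25,95)
E
```

```text
time_s: 9.05
tcp_pos: [0.5683, -0.2643, 0.248]
ee_rot: [0.132, -3.133, -0.004]
force: [0.1, -0.3, -0.7]
grip_width: 0.0001
time_s: 9.3
tcp_pos: [0.5693, -0.2594, 0.2509]
ee_rot: [0.142, -3.136, -0.003]
force: [0.4, 0.2, -0.8]
grip_width: -0.0001
t 9.35 tcp [ 0.5696 -0.2595  0.2515] yang 95.21 F [ 0.4 -1.2  0.2] grip 0.0003
turn [ 0.06 -0.07  0.21] shift [ 0.2 -2.5  1.5]
```

View pics/w7.png

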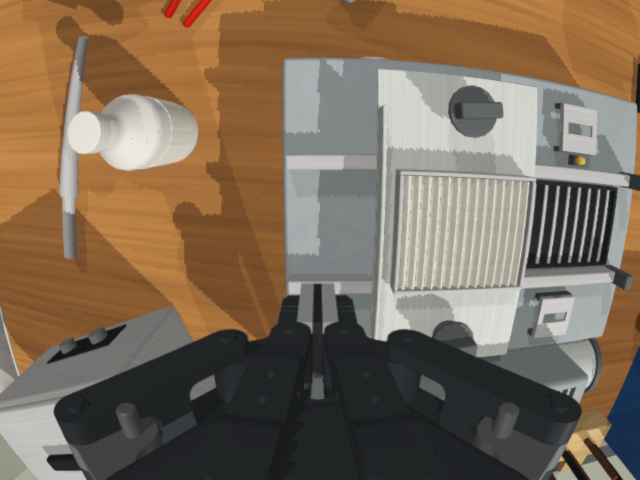

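The shut fingers hang over the free deck to the right of the lip, whose edge runs down column 381. The studs are at (475,110) and (455,337). I'll go down, then push.

```bash
python3 - <<'E'
from h import *
for uv in((383,110),(381,335)): print(wplane(*uv,.134))
for uv in((377,155),(377,280)): print("rail",wplane(*uv,.105))
print("near wing",wplane(455,110,.148),wplane(503,110,.148))
E
python3 -m pendant '[0,0,0,0,-2,60,0, 0,0,0,0,-2,120,0, 0,0,0,0,-2,131,0, 0,0,0,0,-2,131,0,0,0,0,0,-2,131,0]'
python3 -c "
from h import *
go(.5583,-.142,.12,95)"
```

```text
[ 0.47682899 -0.2224725   0.134     ]
[ 0.64864384 -0.20092585  0.134     ]
rail [ 0.50957727 -0.21862923  0.105     ]
rail [ 0.61219799 -0.20541203  0.105     ]
near wing [ 0.47045552 -0.17463796  0.148     ] [ 0.46325981 -0.13723254  0.148     ]
time_s: 9.98
tcp_pos: [0.5725, -0.2642, 0.125]
ee_rot: [-0.14, 3.133, -0.005]
force: [0.7, 0.5, 1.2]
grip_width: -0.0001
t 9.975 tcp [ 0.5725 -0.2642  0.125 ] yang 95.13 F [0.7 0.5 1.2] grip -0.0001
turn [-0.21  0.29  0.13] shift [  3.2 123.    4.6]
```

```bash
python3 -m pendant '[0,0,0,1,25,3,0, 0,0,0,2,50,4,0, 0,0,0,3,75,4,0, 0,0,0,3,100,4,0, 0,0,0,3,122,4,0, 0,0,0,3,122,4,0]'
python3 - <<'E'
from h import *
im,d=env.get_image("side");crop(im,255,185,435,335,4.4,"s8.png")
go(.5548,-.101,.12,95)
E
```

```text
time_s: 10.72
tcp_pos: [0.5548, -0.1389, 0.1163]
ee_rot: [0.144, -3.135, -0.004]
force: [0.2, 0.8, 0.3]
grip_width: -0.0001
t 10.775 tcp [ 0.555  -0.14    0.1163] yang 95.21 F [-0.4  0.5 -0.4] grip -0.0002
turn [ 0.1  -0.16  0.21] shift [-3.3 38.9 -3.7]
```

View pics/s8.png

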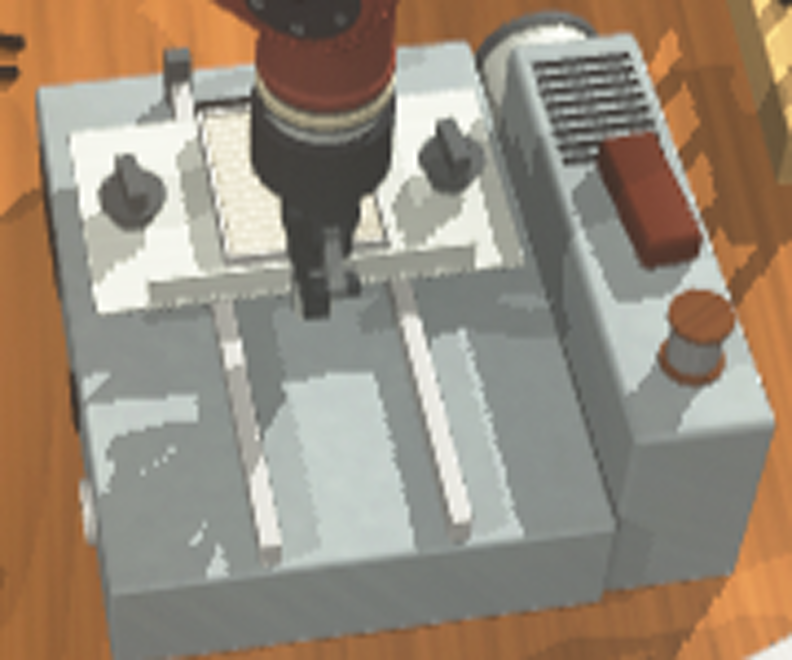

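The carrier is sliding along with the fingers. On to home.

```bash
python3 -m pendant '[0,0,0,-1,15,-2,0, 0,0,0,-2,27,-2,0, 0,0,0,-3,33,-2,0,0,0,0,-3,33,-2,0]'; python3 -m pendant '[0,0,0,0,3,0,0,0,0,0,0,3,0,0,0,0,0,0,3,0,0]';  python3 -m pendant '[0,0,0,0,3,0,0,0,0,0,0,3,0,0,0,0,0,0,3,0,0]'
```

```text
time_s: 11.28
tcp_pos: [0.5554, -0.1095, 0.1189]
ee_rot: [0.142, -3.136, 0.004]
force: [-2.5, -4.1, -1.5]
grip_width: 0.0001
time_s: 11.65
tcp_pos: [0.5553, -0.1092, 0.1189]
ee_rot: [0.141, -3.136, 0.01]
force: [-2.6, -9.9, -2.2]
grip_width: 0.0001
time_s: 12.02
tcp_pos: [0.5553, -0.1088, 0.119]
ee_rot: [0.142, -3.137, 0.018]
force: [-1.0, -16.5, -3.8]
grip_width: 0.0001
```

```bash
python3 -m pendant '[0,0,0,0,3,0,0,0,0,0,0,3,0,0,0,0,0,0,3,0,0]'
```

```text
time_s: 12.4
tcp_pos: [0.5547, -0.1008, 0.1189]
ee_rot: [0.138, -3.137, 0.001]
force: [-0.5, -3.3, -0.1]
grip_width: -0.0003
```

It jumped 8 mm over the detent. I'll press a little more to confirm the hard end.

```bash
python3 -m pendant '[0,0,0,0,3,0,0,0,0,0,0,3,0,0,0,0,0,0,3,0,0]';python3 -m pendant '[0,0,0,0,3,0,0,0,0,0,0,3,0,0,0,0,0,0,3,0,0]'
```

```text
time_s: 12.78
tcp_pos: [0.5553, -0.0963, 0.1193]
ee_rot: [-0.141, 3.138, 0.001]
force: [-0.2, -0.7, -1.4]
grip_width: 0.0001
time_s: 13.15
tcp_pos: [0.5554, -0.0961, 0.1194]
ee_rot: [-0.141, 3.137, -0.008]
force: [-0.6, -8.4, -2.1]
grip_width: -0.0002
```

```bash
python3 -m pendant '[0,0,0,0,-20,0,0,0,0,0,0,-20,-60,0,0,0,0,0,-20,-120,0,0,0,0,0,50,-140,0, 0,0,0,0,70,-140,0, 0,0,0,0,70,-140,0, 0,0,0,0,70,-140,0]'
python3 - <<'E'
from h import *
im,d=env.get_image("wrist");cv2.imwrite("pics/w9.png",im)
go(.5548,-.101,.12,95)
im,d=env.get_image("side");crop(im,255,185,435,335,4.4,"s9.png")
im,d=env.get_image("top");cv2.imwrite("pics/t9.png",im)
E
```

```text
time_s: 14.02
tcp_pos: [0.5489, -0.0246, 0.2592]
ee_rot: [-0.14, 3.138, -0.0]
force: [0.6, -0.1, 0.1]
grip_width: 0.0
t 14.075 tcp [ 0.5488 -0.0249  0.2589] yang 95.06 F [ 1.3 -0.6 -0.6] grip 0.0
turn [ 0.01 -0.03  0.06] shift [  0.7 -76.4 138.9]
```

View pics/w9.png

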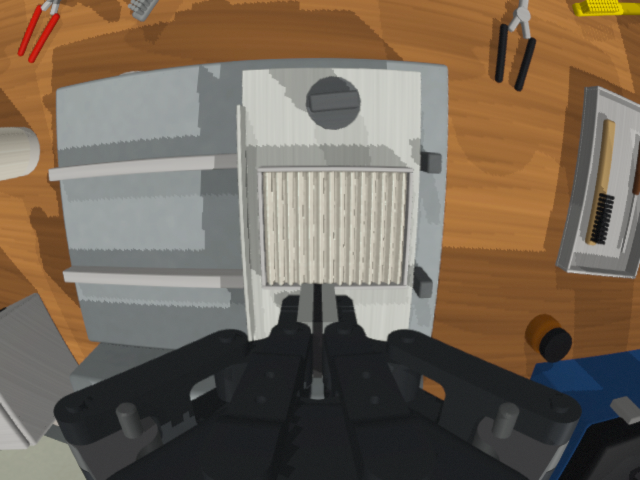

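View pics/s9.png

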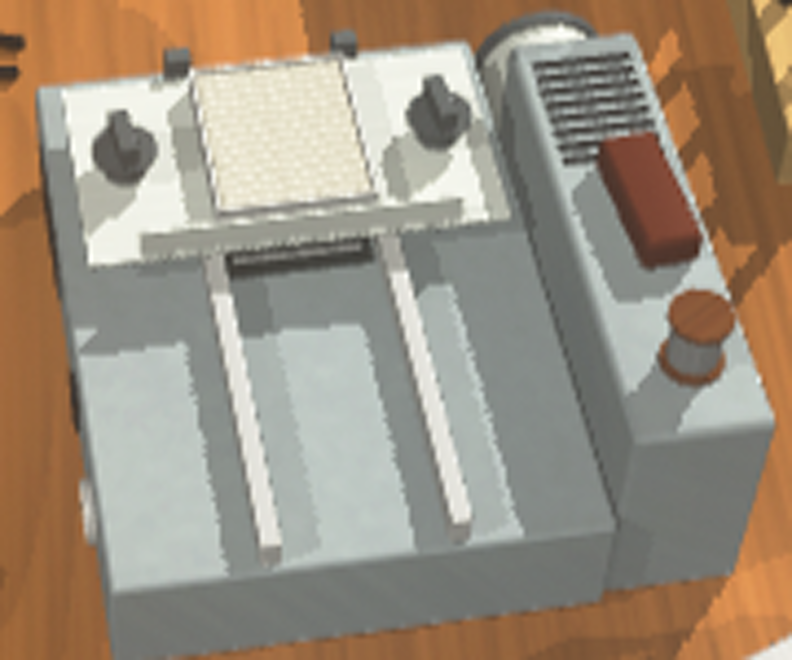

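The plate now sits against the end stops. The near wing is at (333,102), along the rails. Next I'll measure its centre and direction from a crop.

```bash
python3 - <<'E'
from h import *
np.set_printoptions(precision=4,suppress=True)
im=cv2.imread("pics/w9.png");crop(im,280,60,400,150,6,"c9.png")
im=cv2.imread("pics/t9.png");crop(im,240,130,400,290,4.8,"c9t.png")
E
```

```text
(no output)
```

View pics/c9.png

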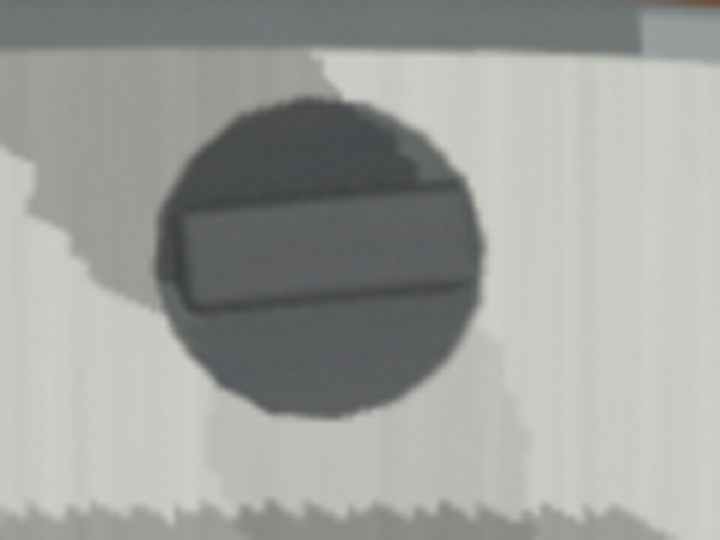

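View pics/c9t.png

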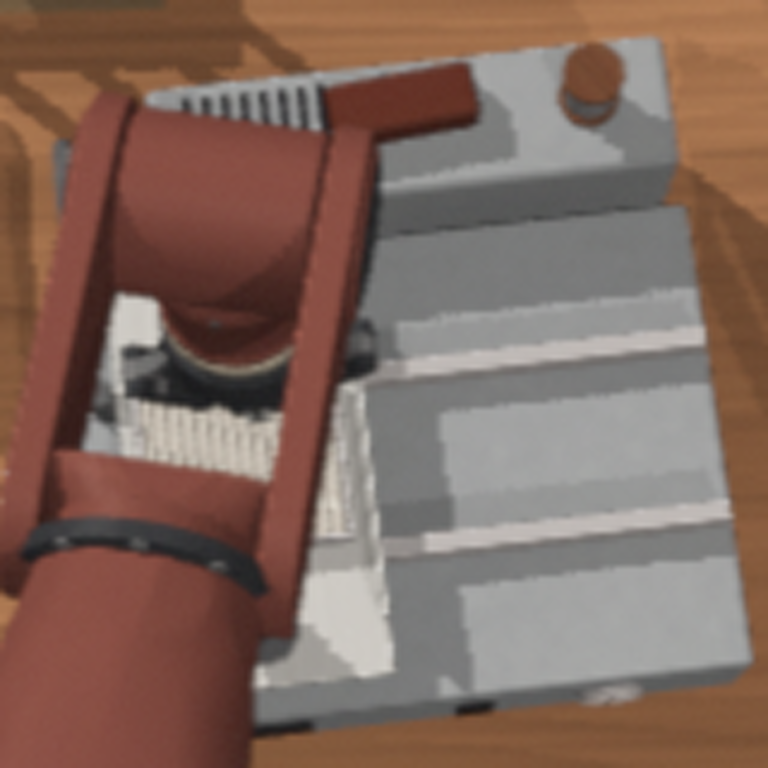

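```bash
python3 - <<'E'
from h import *
np.set_printoptions(precision=4,suppress=True)
q=lambda x,y,z:wplane(280+(x+.5)/6-.5,60+(y+.5)/6-.5,z)
C=[q(*c,.148) for c in((184,212),(462,185),(472,284),(206,308))]
for c in C:print(c)
m=sum(C)/4;print("mid",m)
d=(C[1]+C[2]-C[0]-C[3]);print("len",np.linalg.norm(d)/2,"ang",np.degrees(np.arctan2(d[1],d[0])))
# skirt
pts=[q(*c,.132) for c in((320,97),(155,260),(484,255),(320,418))]
for c in pts:print("sk",c)
for u,v,z in((50,175,.105),(236,160,.105),(66,276,.105),(242,277,.105),(238,108,.134),(246,335,.134)):print((u,v),wplane(u,v,z))
E
```

```text
[ 0.4517 -0.039   0.148 ]
[ 0.4455 -0.0082  0.148 ]
[ 0.4568 -0.0061  0.148 ]
[ 0.4625 -0.0355  0.148 ]
mid [ 0.4541 -0.0222  0.148 ]
len 0.0306652983580621 ang 101.26579286556245
sk [ 0.4341 -0.0246  0.132 ]
sk [ 0.4559 -0.0423  0.132 ]
sk [ 0.4514 -0.0034  0.132 ]
sk [ 0.4732 -0.0211  0.132 ]
(50, 175) [ 0.5213 -0.2863  0.105 ]
(236, 160) [ 0.5025 -0.0953  0.105 ]
(66, 276) [ 0.6234 -0.275   0.105 ]
(242, 277) [ 0.6019 -0.0861  0.105 ]
(238, 108) [ 0.4626 -0.0904  0.134 ]
(246, 335) [ 0.6421 -0.0768  0.134 ]
```

```bash
python3 - <<'E'
from h import *
go(.4535,-.0228,.25,5.2)
print(env.get_state()["joint_positions"])
E
```

```text
t 14.175 tcp [ 0.5487 -0.0251  0.2587] yang 95.03 F [ 0.5  0.5 -0.4] grip 0.0
turn [-3.000e-02 -5.000e-02  8.983e+01] shift [94.6 10.6  8.8]
[-1.73472702e-01  3.41576605e-02  1.76375901e+00 -4.71441493e-05
  1.34456712e+00 -1.83196916e+00]
```

```bash
python3 -m pendant '[0,0,10,94,11,9,0.45, 0,0,20,94,11,9,0.45, 0,0,30,94,11,9,0.45, 0,0,40,94,11,9,0.45, 0,0,50,94,11,9,0.45, 0,0,60,94,11,9,0.45, 0,0,70,94,11,9,0.45, 0,0,80,94,11,9,0.45, 0,0,90,94,11,9,0.45, 0,0,90,94,11,9,0.45, 0,0,90,94,11,9,0.45]' 40
python3 - <<'E'
from h import *
np.set_printoptions(precision=4,suppress=True)
s=env.get_state()
im,d=env.get_image("wrist");cv2.imwrite("pics/w10.png",im)
go(.4535,-.0228,.25,5.2)
E
```

```text
time_s: 15.55
tcp_pos: [0.4541, -0.0219, 0.2501]
ee_rot: [-2.118, -2.32, 0.0]
force: [0.2, -0.5, 0.7]
grip_width: 0.0388
t 15.6 tcp [ 0.4541 -0.0218  0.2502] yang 5.18 F [ 0.2 -0.6 -0.7] grip 0.0381
turn [-0.01 -0.   -0.02] shift [-0.9 -0.7  0.2]
```

View pics/w10.png

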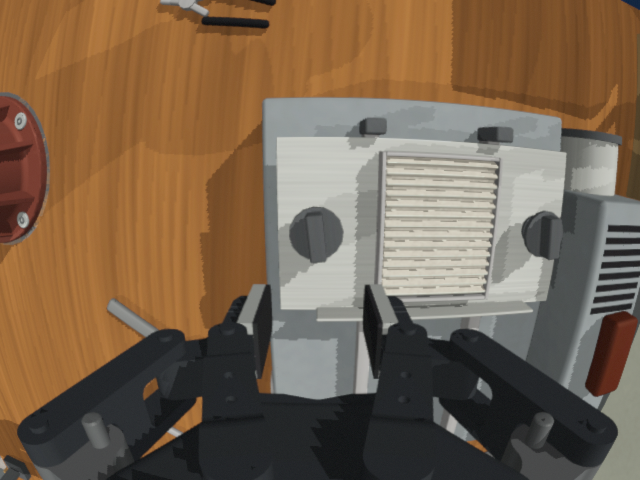

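```bash
python3 - <<'E'
from h import *
np.set_printoptions(precision=4,suppress=True)
im=cv2.imread("pics/w10.png");crop(im,280,195,360,275,7,"c10.png");crop(im,510,195,590,275,7,"c10f.png")
g=cv2.cvtColor(im,cv2.COLOR_BGR2GRAY)
for x0,z in((270,0),(515,0)):
    m=(g[200:270,x0:x0+ (80 if z==0 and x0<400 else 45)]<115).astype(np.uint8)
    n,l,st,c=cv2.connectedComponentsWithStats(m)
    for i in range(1,n):
        if st[i,4]>200:print(x0+st[i,0],200+st[i,1],st[i,2:],c[i]+[x0,200])
print(wplane(317,234,.132),wplane(317,235,.148),wplane(313,208,.148),wplane(320,262,.148))
E
```

```text
289 207 [  54   56 2258] [315.488 233.593]
521 211 [  39   59 1611] [542.8256 236.2706]
[ 0.4548 -0.0222  0.132 ] [ 0.4545 -0.0189  0.148 ] [ 0.4501 -0.0006  0.148 ] [ 0.4583 -0.038   0.148 ]
```

View pics/c10.png

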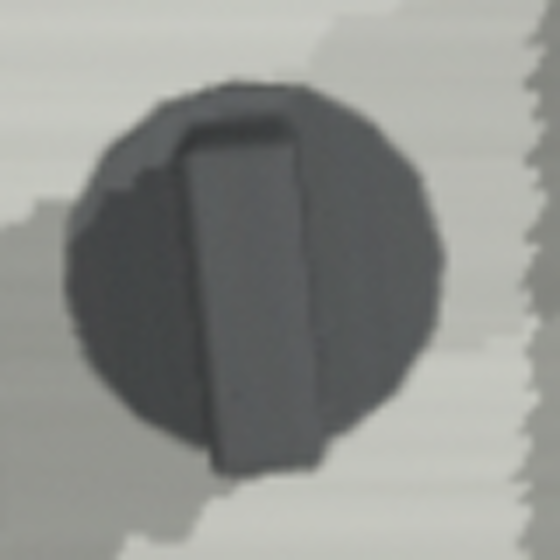

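View pics/c10f.png

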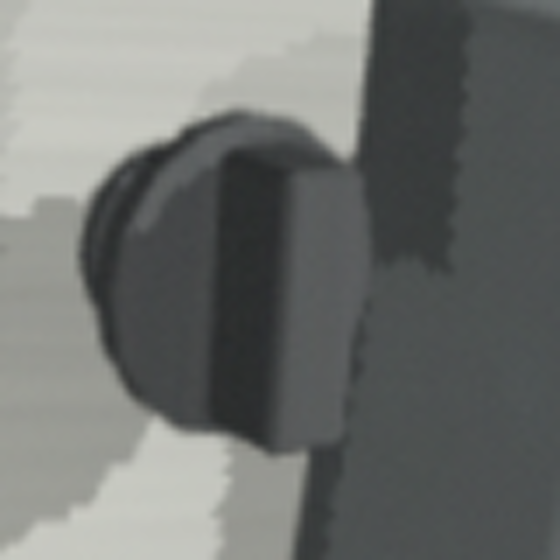

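The stud's centre is at (0.454, -0.022), which agrees within 1 mm between the skirt and the wing, and the TCP is above it. The wing is about 4° off the tool's cross direction, which closing on it will square up. I'll go down and grip.

```bash
python3 -m pendant '[0,0,0,0,0,50,0.45, 0,0,0,0,0,90,0.45, 0,0,0,0,0,110,0.45, 0,0,0,0,0,115,0.45, 0,0,0,0,0,115,0.45]' 40
python3 - <<'E'
from h import *
im,d=env.get_image("side");crop(im,255,185,435,335,4.4,"s11.png")
im,d=env.get_image("wrist");crop(im,200,120,520,400,2.4,"w11.png")
go(.4543,-.022,.135,5.2)
E
```

```text
time_s: 16.23
tcp_pos: [0.4545, -0.0216, 0.1357]
ee_rot: [2.119, 2.318, 0.0]
force: [-0.1, 0.6, -0.1]
grip_width: 0.0386
t 16.325 tcp [ 0.4553 -0.0217  0.1367] yang 5.12 F [-0.3 -0.3  0.4] grip 0.0381
turn [ 0.14  0.04 -0.08] shift [-0.2 -1.   1.7]
```

View pics/w11.png

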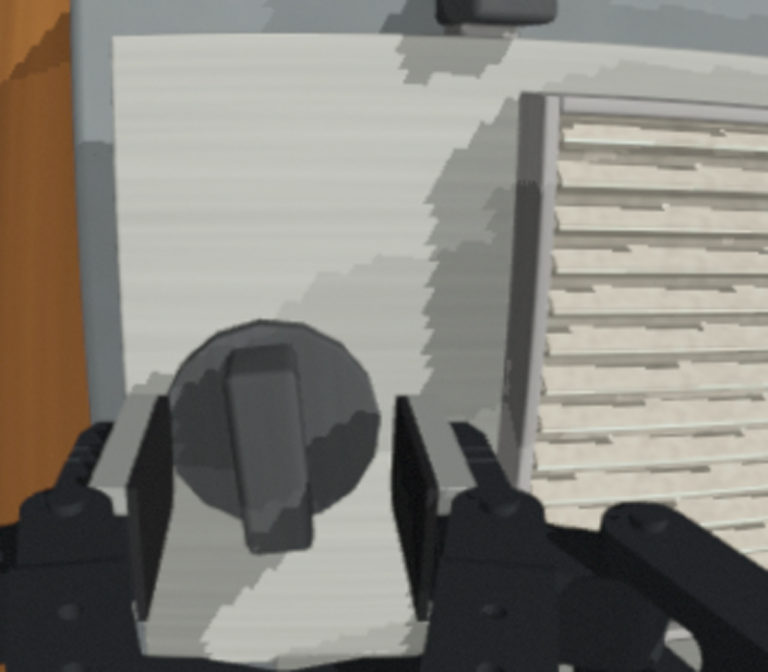

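View pics/s11.png

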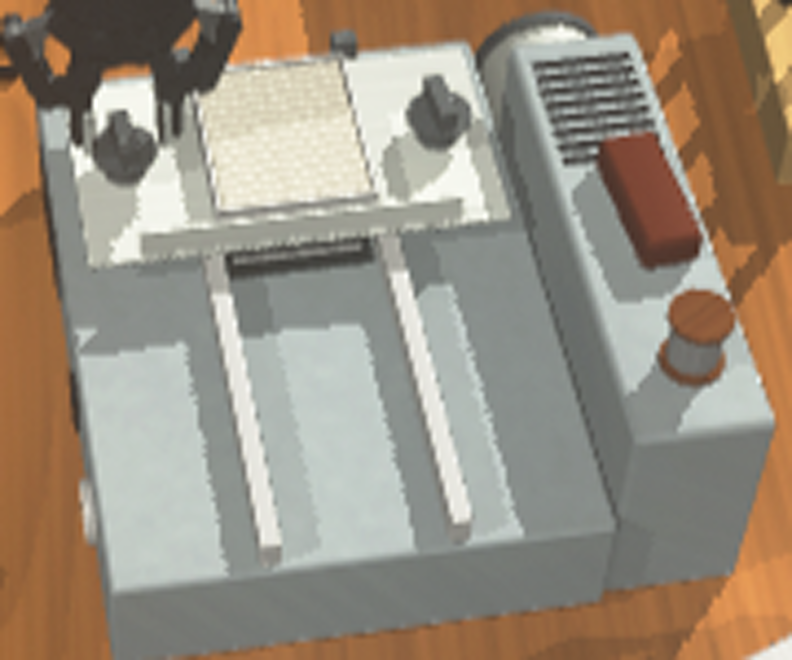

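The pads stand either side of the wing, at (270,440) in the wrist crop, and clear of the filter frame. Closing.

```bash
python3 -m pendant '[0,0,0,0,-1,1,0, 0,0,0,0,-1,1,0, 0,0,0,0,-1,1,0, 0,0,0,0,-1,1,0, 0,0,0,0,-1,1,0]' 40
python3 - <<'E'
from h import *
im,d=env.get_image("wrist");crop(im,200,120,520,400,2.4,"w12.png")
go(.4543,-.022,.122,5.2)
E
```

```text
time_s: 16.95
tcp_pos: [0.4531, -0.0216, 0.1344]
ee_rot: [-2.12, -2.318, 0.0]
force: [-1.8, -0.5, 2.8]
grip_width: 0.011
t 17.0 tcp [ 0.4531 -0.0216  0.1344] yang 5.11 F [-1.9 -0.2  2.3] grip 0.0107
turn [-0.    0.   -0.09] shift [-0.5  1.1 12.4]
```

View pics/w12.png

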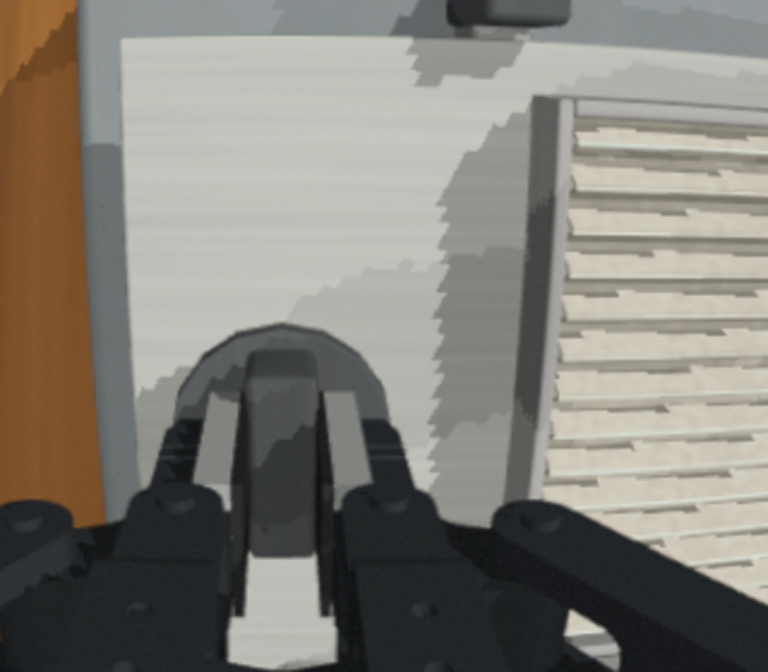

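Gripped, and the wing is squared up. Pressing in.

```bash
python3 -m pendant '[0,0,0,0,0,6,0, 0,0,0,0,0,12,0, 0,0,0,0,0,16,0, 0,0,0,0,0,16,0, 0,0,0,0,0,16,0]' 40
python3 -m pendant '[0,0,0,0,0,3,0, 0,0,0,0,0,5,0, 0,0,0,0,0,5,0]' 40
```

```text
time_s: 17.62
tcp_pos: [0.4534, -0.0222, 0.1215]
ee_rot: [-2.119, -2.319, 0.003]
force: [-11.6, 0.5, 24.3]
grip_width: 0.0109
time_s: 18.0
tcp_pos: [0.4537, -0.0231, 0.121]
ee_rot: [-2.118, -2.319, 0.008]
force: [-23.6, -0.2, 50.2]
grip_width: 0.011
```

Down 13.4 mm, so it is fully in, but the force is more than I need. I'll ease off 5 mm, then turn clockwise.

```bash
python3 -m pendant '[0,0,0,0,0,-4,0, 0,0,0,0,0,-5,0, 0,0,0,0,0,-5,0]' 40; python3 -c "
from h import *
go(.4543,-.022,.121,5.2)"
```

```text
time_s: 18.38
tcp_pos: [0.4535, -0.023, 0.1215]
ee_rot: [2.118, 2.318, -0.005]
force: [-11.5, -1.3, 22.7]
grip_width: 0.0108
t 18.375 tcp [ 0.4535 -0.023   0.1215] yang 5.16 F [-11.5  -1.3  22.7] grip 0.0108
turn [-0.08  0.17 -0.04] shift [0.9 0.9 0.5]
```

```bash
python3 -m pendant '[0,0,8,0,0,0,0, 0,0,16,0,0,0,0, 0,0,24,0,0,0,0, 0,0,32,0,0,0,0, 0,0,40,0,0,0,0, 0,0,40,0,0,0,0]' 40; python3 -c "
from h import *
go(.4543,-.022,.121,5.2)"
```

```text
time_s: 19.12
tcp_pos: [0.4537, -0.0231, 0.1216]
ee_rot: [2.783, 1.452, -0.003]
force: [-9.8, -2.9, 22.5]
grip_width: 0.0104
t 19.125 tcp [ 0.4537 -0.0231  0.1216] yang -34.89 F [-9.8 -2.9 22.5] grip 0.0104
turn [  0.     0.19 -40.09] shift [ 1.2 -0.1  0.6]
```

```bash
python3 -m pendant '[0,0,8,0,0,1,0, 0,0,16,0,0,1,0, 0,0,24,0,0,1,0, 0,0,32,0,0,1,0, 0,0,40,0,0,1,0, 0,0,48,0,0,1,0, 0,0,48,0,0,1,0, 0,0,48,0,0,1,0]' 40; python3 - <<'E'
from h import *
go(.4543,-.022,.121,-84.8)
im,d=env.get_image("wrist");cv2.imwrite("pics/w13.png",im)
E
```

```text
time_s: 20.12
tcp_pos: [0.4539, -0.0233, 0.1215]
ee_rot: [3.132, 0.196, -0.002]
force: [-12.7, -2.5, 27.8]
grip_width: 0.0109
t 20.125 tcp [ 0.4539 -0.0233  0.1215] yang -82.83 F [-12.7  -2.5  27.8] grip 0.0109
turn [0.2  0.07 1.97] shift [ 0.6 -1.2  0.5]
```

View pics/w13.png

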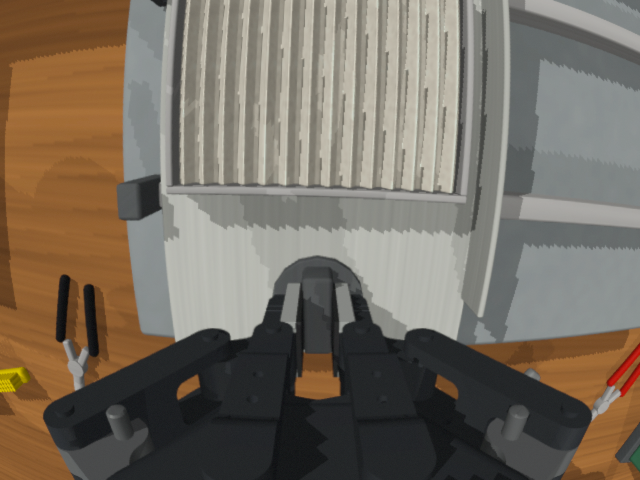

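Turned 88°. I'll ease up so it springs into its lock while still guided, then open.

```bash
python3 -m pendant '[0,0,0,0,0,-4,0, 0,0,0,0,0,-8,0, 0,0,0,0,0,-10,0, 0,0,0,0,0,-10,0]' 40; python3 -m pendant '[0,0,0,0,0,0,0.3, 0,0,0,0,0,0,0.35, 0,0,0,0,0,0,0.35, 0,0,0,0,0,0,0.35]'
```

```text
time_s: 20.68
tcp_pos: [0.4535, -0.0224, 0.127]
ee_rot: [3.134, 0.195, 0.001]
force: [-0.8, -4.2, 1.1]
grip_width: 0.0105
time_s: 21.18
tcp_pos: [0.4532, -0.0214, 0.1272]
ee_rot: [-3.135, -0.195, -0.0]
force: [-0.3, -0.9, 1.1]
grip_width: 0.0299
```

```bash
python3 -m pendant '[0,0,0,0,0,-40,0.35, 0,0,0,0,0,-100,0.4, 0,0,0,0,0,-123,0.45, 0,0,0,0,0,-123,0.45]'
python3 - <<'E'
from h import *
im,d=env.get_image("wrist");cv2.imwrite("pics/w14.png",im)
go(.6435,-.0048,.25,5.2)
E
```

```text
time_s: 21.68
tcp_pos: [0.4549, -0.0218, 0.253]
ee_rot: [3.134, 0.195, 0.009]
force: [0.0, -1.0, -0.1]
grip_width: 0.0385
t 21.725 tcp [ 0.4535 -0.0216  0.2507] yang -82.89 F [ 0.6 -0.8 -0.5] grip 0.0383
turn [ 9.000e-02 -5.000e-02 -8.809e+01] shift [190.6   6.9   1. ]
```

View pics/w14.png

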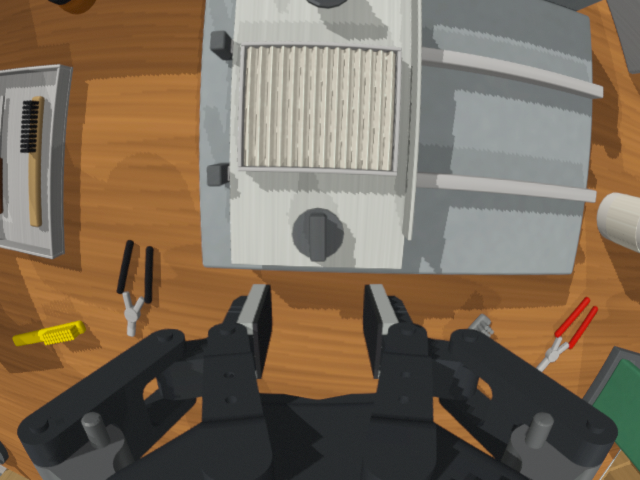

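The near wing, at (317,236), now stands square across the rails, and the brush lies in the tray. Now the far stud.

```bash
python3 -m pendant '[0,0,-10,60,7,1,0.45, 0,0,-20,120,7,1,0.45, 0,0,-30,180,7,1,0.45, 0,0,-40,191,7,1,0.45, 0,0,-50,191,7,1,0.45, 0,0,-60,191,7,1,0.45, 0,0,-70,191,7,1,0.45, 0,0,-80,191,7,1,0.45, 0,0,-88,191,7,1,0.45, 0,0,-88,191,7,1,0.45, 0,0,-88,191,7,1,0.45]' 40
python3 - <<'E'
from h import *
im,d=env.get_image("wrist");cv2.imwrite("pics/w15.png",im);crop(im,270,190,370,280,7,"c15.png")
go(.6435,-.0048,.25,5.2)
E
```

```text
time_s: 23.1
tcp_pos: [0.6427, -0.0048, 0.2474]
ee_rot: [-2.121, -2.314, 0.003]
force: [-0.2, 0.2, 0.8]
grip_width: 0.0386
t 23.15 tcp [ 0.6429 -0.0048  0.2479] yang 5.01 F [-0.1 -0.4  0.4] grip 0.0381
turn [-0.12 -0.03 -0.19] shift [-0.   0.6 -2.1]
```

View pics/w15.png

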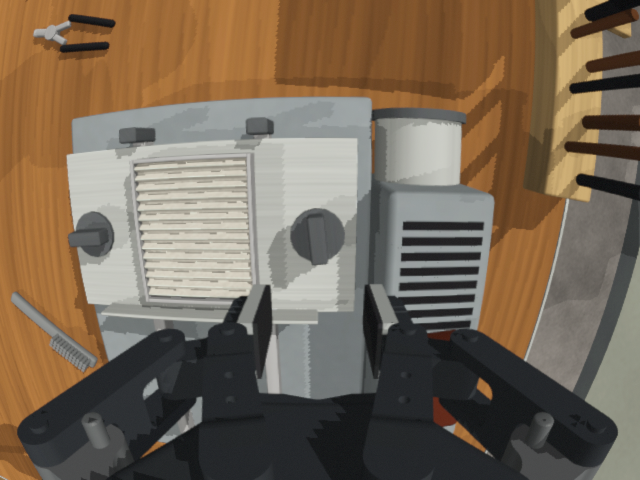

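View pics/c15.png

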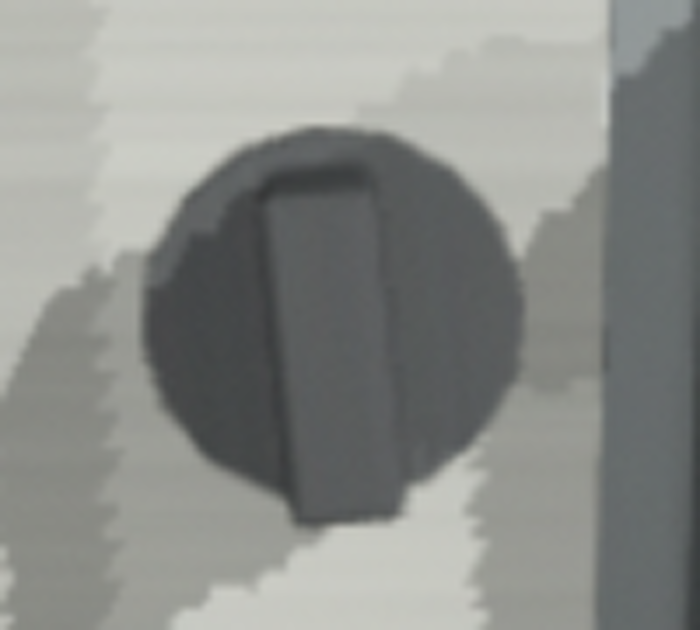

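```bash
python3 - <<'E'
from h import *
print(wplane(317.6,235.3,.132),wplane(317.9,240.3,.148))
go(.6433,-.0055,.1345,5.2)
E
```

```text
[ 0.64386923 -0.00559161  0.132     ] [ 0.64402736 -0.0049592   0.148     ]
t 23.15 tcp [ 0.6429 -0.0048  0.2479] yang 5.01 F [-0.1 -0.4  0.4] grip 0.0381
turn [-0.12 -0.03 -0.19] shift [ -0.7   0.5 113.4]
```

The far stud is at (0.644, -0.005), so the TCP is above it. Same sequence as before.

```bash
python3 -m pendant '[0,0,0,0,1,50,0.45, 0,0,0,0,1,90,0.45, 0,0,0,0,1,110,0.45, 0,0,0,0,1,114,0.45, 0,0,0,0,1,114,0.45]' 40
python3 - <<'E'
from h import *
im,d=env.get_image("wrist");crop(im,200,120,520,400,2.4,"w16.png")
go(.6438,-.0053,.1345,5.2)
E
```

```text
time_s: 23.78
tcp_pos: [0.6457, -0.0049, 0.1367]
ee_rot: [2.119, 2.316, 0.002]
force: [-0.2, -0.0, 0.0]
grip_width: 0.0386
t 23.825 tcp [ 0.6461 -0.005   0.1374] yang 5.09 F [-0.2  0.1  0.3] grip 0.0381
turn [ 0.2   0.04 -0.11] shift [-0.1 -2.3  2.9]
```

View pics/w16.png

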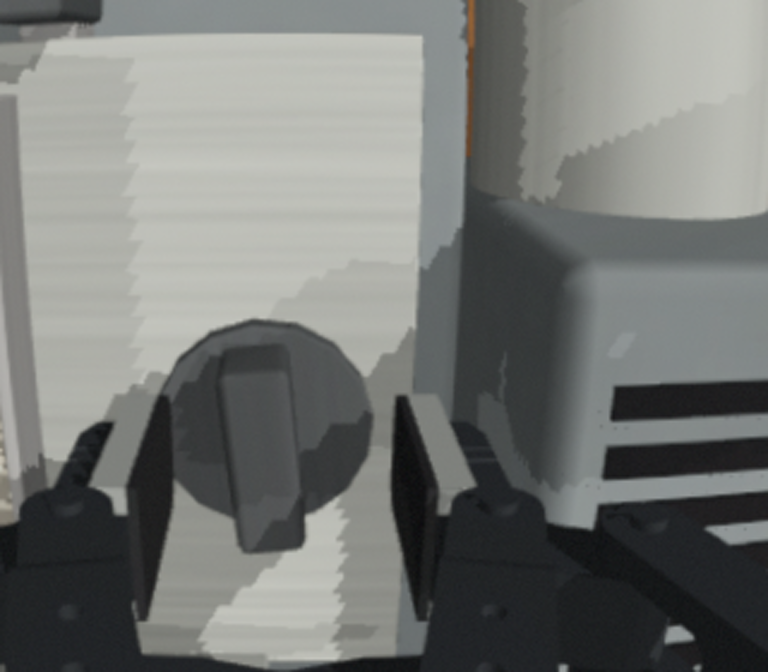

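```bash
python3 -m pendant '[0,0,0,0,-3,2,0.45, 0,0,0,0,-3,2,0, 0,0,0,0,-3,2,0, 0,0,0,0,-3,2,0, 0,0,0,0,-3,2,0, 0,0,0,0,-3,2,0]' 40
python3 -m pendant '[0,0,0,0,0,6,0, 0,0,0,0,0,12,0, 0,0,0,0,0,16,0, 0,0,0,0,0,16,0, 0,0,0,0,0,16,0]' 40;python3 -c "
from h import *
go(.6438,-.0053,.121,5.2)"
```

```text
time_s: 24.58
tcp_pos: [0.6424, -0.0054, 0.1339]
ee_rot: [2.119, 2.317, 0.001]
force: [1.8, -1.6, 2.5]
grip_width: 0.0105
time_s: 25.2
tcp_pos: [0.6425, -0.0054, 0.1205]
ee_rot: [2.119, 2.317, 0.001]
force: [-3.6, -1.7, 15.3]
grip_width: 0.0108
t 25.2 tcp [ 0.6425 -0.0054  0.1205] yang 5.11 F [-3.6 -1.7 15.3] grip 0.0108
turn [ 0.09  0.05 -0.09] shift [-0.1  1.3 -0.5]
```

Fully in (13.4 mm) at 15 N. I'll add 2 mm of press and turn 88° clockwise.

```bash
python3 -m pendant '[0,0,0,0,0,2,0, 0,0,8,0,0,2,0, 0,0,16,0,0,2,0, 0,0,24,0,0,2,0, 0,0,32,0,0,2,0, 0,0,40,0,0,2,0, 0,0,40,0,0,2,0]' 40; python3 -m pendant '[0,0,8,0,0,0,0, 0,0,16,0,0,0,0, 0,0,24,0,0,0,0, 0,0,32,0,0,0,0, 0,0,40,0,0,0,0, 0,0,48,0,0,0,0, 0,0,48,0,0,0,0, 0,0,48,0,0,0,0]' 40; python3 - <<'E'
from h import *
go(.6438,-.0053,.121,-84.8)
im,d=env.get_image("wrist");cv2.imwrite("pics/w17.png",im)
E
```

```text
time_s: 26.08
tcp_pos: [0.6424, -0.0053, 0.1204]
ee_rot: [2.785, 1.452, 0.001]
force: [-6.9, -1.7, 21.5]
grip_width: 0.0106
time_s: 27.08
tcp_pos: [0.6423, -0.0052, 0.1204]
ee_rot: [3.135, 0.195, 0.001]
force: [-8.3, -0.7, 21.9]
grip_width: 0.0105
t 27.075 tcp [ 0.6423 -0.0052  0.1204] yang -82.88 F [-8.3 -0.7 21.9] grip 0.0105
turn [ 0.03 -0.05  1.92] shift [ 1.4  0.3 -0.6]
```

View pics/w17.png

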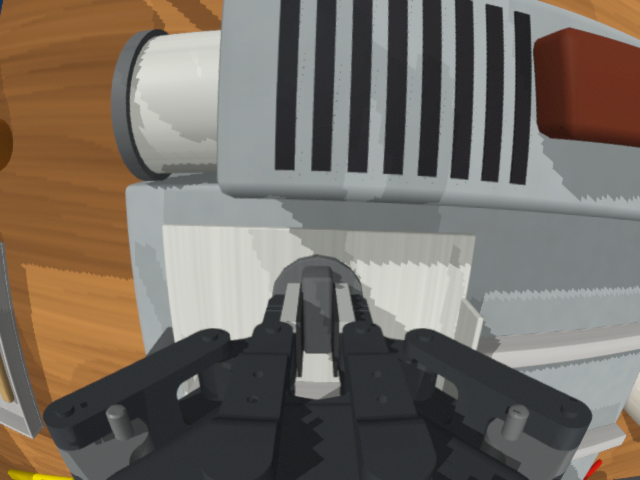

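The wing has turned with the gripper. Easing up, opening, then lifting.

```bash
python3 -m pendant '[0,0,0,0,0,-4,0, 0,0,0,0,0,-8,0, 0,0,0,0,0,-10,0, 0,0,0,0,0,-10,0]' 40; python3 -m pendant '[0,0,0,0,0,0,0.3, 0,0,0,0,0,0,0.35, 0,0,0,0,0,0,0.35, 0,0,0,0,0,0,0.35]'; python3 -m pendant '[0,0,0,0,0,-40,0.35, 0,0,0,0,0,-100,0.35, 0,0,0,0,0,-130,0.35, 0,0,0,-90,0,-140,0.35, 0,0,0,-140,0,-140,0.35, 0,0,0,-140,0,-140,0.35, 0,0,0,-140,0,-140,0.35]'
python3 - <<'E'
from h import *
go(.55,-.0,.25,-82)
im,d=env.get_image("wrist");cv2.imwrite("pics/w18.png",im)
im,d=env.get_image("side");crop(im,220,110,440,340,2.6,"s18.png")
E
```

```text
time_s: 27.62
tcp_pos: [0.6421, -0.0052, 0.1258]
ee_rot: [3.135, 0.195, 0.002]
force: [1.3, -1.0, 4.9]
grip_width: 0.0111
time_s: 28.12
tcp_pos: [0.6411, -0.0049, 0.1247]
ee_rot: [-3.135, -0.195, 0.002]
force: [-0.3, 0.1, 0.1]
grip_width: 0.0298
time_s: 29.0
tcp_pos: [0.5026, -0.0225, 0.2658]
ee_rot: [3.135, 0.194, 0.003]
force: [0.4, 0.3, -0.3]
grip_width: 0.03
t 29.0 tcp [ 0.5026 -0.0225  0.2658] yang -82.92 F [ 0.4  0.3 -0.3] grip 0.03
turn [ 0.02 -0.11 -0.92] shift [ 49.8 -16.5  15.9]
```

View pics/w18.png

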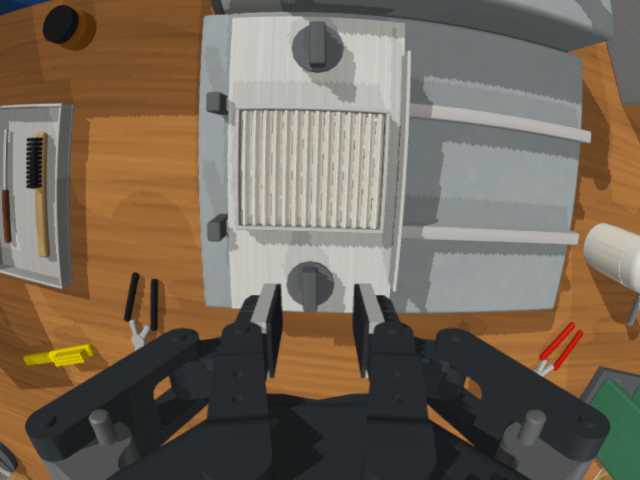

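View pics/s18.png

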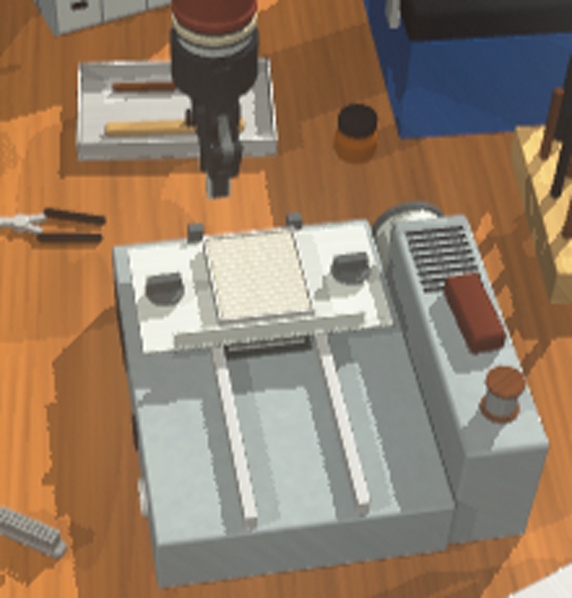

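```bash
python3 - <<'E'
from h import *
np.set_printoptions(precision=4,suppress=True)
im,d=env.get_image("wrist");T=env.get_calibration("wrist")["T_tool_cam"]
s=env.get_state();R=Ro.from_rotvec(s["ee_rot"]).as_matrix()@T[:3,:3]
def W(u0,u1,v0,v1):
    P=[]
    for v in range(v0,v1):
        for u in range(u0,u1):
            o,r=wray(u,v,s);c=R.T@r;P.append(o+r*d[v,u]/c[2])
    return np.median(P,0)
print("far wing",W(314,321,30,60),"near wing",W(307,314,270,300))
print("plate",W(345,370,60,95),W(240,265,250,280),W(345,365,255,275))
print("rail tops/lip/stop: plate left edge vs stop gap")
print("near skirt",W(292,300,280,292),"far skirt",W(298,304,42,56))
E
```

```text
far wing [ 0.6426 -0.0058  0.1394] near wing [ 0.4628 -0.0229  0.1393]
plate [ 0.6275 -0.0395  0.1118] [0.4631 0.0275 0.1119] [ 0.4742 -0.0588  0.112 ]
rail tops/lip/stop: plate left edge vs stop gap
near skirt [ 0.4538 -0.0117  0.1236] far skirt [0.6422 0.0068 0.1233]
```

Both wings stand 139.4 mm high, so each stud is pushed in 8.6 mm and is in its lock. One last check on the brush in the tray and the carrier, then I'll hand in.

```bash
python3 - <<'E'
from h import *
np.set_printoptions(precision=4,suppress=True)
a,b=wplane(43,256,.017),wplane(36,136,.033);print("brush ends",a,b,"tray corners",wplane(68,287,.028),wplane(72,104,.028))
im,d=env.get_image("top");cv2.imwrite("pics/t19.png",im)
E
```

```text
brush ends [0.3972 0.3403 0.017 ] [0.5591 0.3331 0.033 ] tray corners [0.3647 0.2896 0.028 ] [0.5976 0.2792 0.028 ]
```

View pics/t19.png

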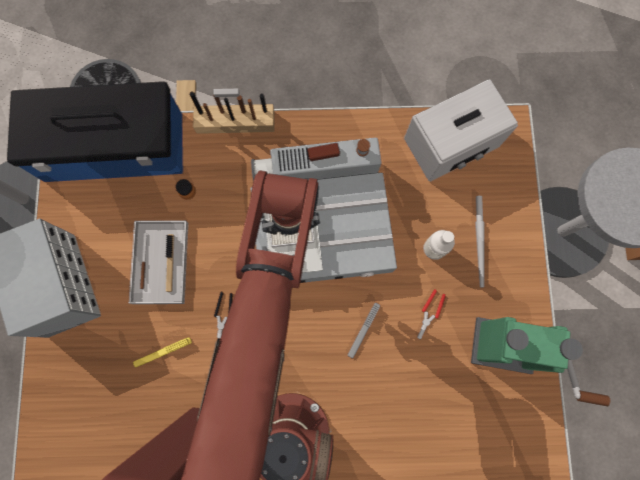

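The brush lies at (169,263) with its middle about (0.48, 0.337), inside the tray's limits. The other things are where they were at the start.

```bash
python3 -c "
from bench import env
print(env.sign_off())"
```

```text
the job is handed in; nothing more can be done
None
```

The brush is in the tool tray, the carrier is home, both studs are locked, and I handed the job in at about 29 s of the 72 s allowed. The hand-in gives no verdict.

**What I did:**
- **Brush:** I gripped it on the bare wood, laid it flat in the tray and let go.
- **Carrier:** I pushed it along by its lip with shut fingers. It jumped over the detent at about 16 N and came up against the hard end.
- **Studs:** I gripped each wing, pressed it in 13.4 mm, turned it 88° clockwise, then eased up into the lock before opening.

**Last checks:**
- **Stud locks:** both wings stand square across the rails, with tops at 139.3 and 139.4 mm. That means each stud is pushed in about 8.6 mm, against 8.5 expected.
- **Brush:** its middle is within about 5 mm of the tray's middle in x and about 35 mm to the right in y, clear of the file.
- **Carrier:** it looks seated against the end stops. I judged its position from that picture and the push, with no direct reading of the joint.
- **Surroundings:** the gripper is free of everything. In the last top view the other things look unmoved by eye, though the arm covered part of the view.

**Off plan:** while pressing the near stud, the force rose briefly to 50 N through the fingers. I eased it off before turning.

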